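# Put the setting die away behind the sprung dust guard of its holder

### The arm

A 6-joint arm with a two-finger parallel gripper is mounted at the origin on the work surface; the furniture and walls round the work are solid. World frame = base frame: x ahead of the robot, y to its left, z up, the work surface at z = 0. Lengths are in mm, angles in rad, forces in N, time in s.
With the tool pointing down it reaches from about 275 to 825 mm from the base axis. Payload 5.2 kg.
Tool frame: the origin (TCP) lies between the finger pads; the fingertips stand 25 mm ahead of it and the grasp point (between the pads) lies 6 mm ahead of it (r.tip_reach is the distance from the TCP to the fingertips, in mm); z points along the fingers, y is the line along which they close (so a half turn about z gives the same grasp; the last joint's range is limited). The gripper opens to 93 mm and grips with 3 to 60 N. Pads are 15 mm wide; open, the fingers measure 128 mm over their backs; the gripper's body (75 mm by 188 mm) begins 65 mm behind the grasp point.
Start: joints at [-1.353, 0.259, 1.535, -0, 1.348, -0.203], TCP at [224.691, -502.015, 213.453] pointing down, gripper open.
Joint ranges: [-3.14, 3.14], [-0.91, 2.08], [0.19, 2.58], [-1.22, 4.36], [0.22, 2.71], [-3.12, 3.12]. Speed limits (rad/s): [2.57, 2.57, 3.14, 3.14, 3.14, 3.14].

### API

Orientations are given as a rotation vector (axis times angle).
In Python, from cell import r, imaging, finder gives the robot as it stands.
- The arm moves only by the tool send_rows, never from a script. Its argument "deltas" is a list of rows, each an object of numbers: "tx", "ty", "tz": the shift along the world's x, y, z scaled (see below); "rx", "ry", "rz": the turn, a rotation vector about the world's x, y, z scaled (see below); "fingers": the opening, from -1 (shut) to 1 (fully open). In form: [{"tx": .., "ty": .., "tz": .., "rx": .., "ry": .., "rz": .., "fingers": ..}, ...]. A call has 1 to 20 rows; each row shifts and turns the commanded pose from where the row before left it; what a row does not reach is not made up. The controller multiplies each number of a shift by 0.02 m and each number of a turn by 6 degrees. A row lasts 1/12 s, in which the tool goes at most 41.7 mm and 7.16 degrees, less where a joint would pass 70% of its speed; a pose out of reach is approached as far as the arm can. A call with a number of a shift or a turn outside -1 to 1 is refused whole. A call with a gripper value outside its range is refused whole. The fingers move at their own pace and stop on an object; "force" is the grip in N (left out, the last holds). Time passes only in rows, so rows that do not move let the fingers close. It gives the time, the measured TCP pose, the force, the opening and the grip force at its end, in the units of the state.
- r.state(): the state, without advancing time (a new reading comes with each control period).
- imaging.snapshot(name): name is "scene" or "side" or "wrist"; returns the picture (384x512x3 uint8, red, green, blue); there is no depth.
- imaging.camera_info(name): a dict with "intrinsics" (3x3 intrinsics, pixels), "view" (4x4, takes a point from world to camera coordinates); the wrist camera has in their place "mount" (4x4, takes a point from camera to tool coordinates, whose origin is the TCP and whose axes are the flange's). Camera axes: x right, y up, looking along -z (the intrinsics and any distortion apply to the point x, -y, -z); pixel columns grow to the right and rows downward; lengths in mm; the calibration is good to about 2 mm. A picture is of the moment at which its call begins: read the wrist's pose just before it. camera_info takes no time and is no camera call.
- r.finish_job(): hands the job in; it is judged then, once.
Trained networks look in the newest picture that a camera, given by its name, has taken for a name from the list of things; names that differ only in an ending like _2 or _b are one class to them, and where a whole thing is asked for, a point or a joint stands for the part that bears it (a point fixed in the world has none). Each returns a list of dicts, best first, with "score" (0 to 1); they miss things now and then, are a little off and sometimes report something else, mostly with a low value. They report only what shows in the picture. A call takes as long as a camera call.
- finder.look_for(camera, thing): "pixel" ([column, row] in pixels, amid what is visible of it).
The state is a dict: "t": time; "joints": joint angles; "qvel": joint speeds; "effort": joint torques, N m; "eef_pos": TCP position; "orientation": TCP orientation; "contact_force": force on the tool from outside, world axes, zero at the start; "wrist_torque": the same for the moment, N m; "opening": finger opening in mm; "grip_force": force on a finger pad.
Only numpy, scipy, OpenCV 4.12 (cv2) and the standard library are available. Lean on these libraries where they do the work, as an engineer would, in place of code of your own. Each camera call takes 0.05 s, during which the arm holds its last target. There are 200 camera calls.

### The job

Put the setting die with the round foot away in its dust-guarded holder: nose it through the spring flap, so that the flap is held aside by the die as it slides in under the slotted roof, and press it firmly but gently home against the hidden stop, holding that push for a moment once you feel it solid. Then let go, so that the die stays standing home against the stop and the flap has swung fully shut behind it. Leave the square-footed die and the glue bottle where they are.

Things in the scene. Friction and masses are not known exactly. Their poses are not given: they have to be found in the camera images.
- round_die: Steel setting die to put away, standing on the table, about 0.3 kg. Origin at the centre of its underside, z up. Round foot 30 mm across, 16 mm high; round neck 10 mm thick from 16 to 38 mm height; dark square handle 20 x 20 mm from 38 to 68 mm height, sides along the die's x and y: grip it there. Mass and friction vary. Its heading in the holder does not matter.
- square_die: A second die that stays where it is: same neck and handle, but a square foot 40 x 40 x 16 mm, too wide for the holder. Origin at the centre of its underside. It may stand on either of the two die places.
- glue_bottle: Small dark bottle with a yellow cap, standing, 32 mm in diameter, 88 mm high, origin at the centre of its underside. A bystander.
- holder: Grey die holder, bolted down: base plate 160 x 76 mm, 6 mm thick, with a low roofed bay on it. Origin in the plane of the bay's mouth, on its centre line, at table height; x points level into the bay, y left as you look in. The plate spans x -45 to 115 mm; x -45 to 0 is an open apron.
- bay_floor (a point): Centre of the bay's mouth on its floor (top of the base plate, 6 mm above the table), same axes as the holder. The bay's side walls have inner faces at y -17 and +18 mm, the left one set back to +23 mm up to x = 43 mm as a recess for the open flap. A low slanted fence stands on the right of the mouth (x -18 to 2, y -18 to -31 mm), top 24 mm above the table.
- slot_end (a point): Inner end of the roof's slot, on the roof's top: x = 90 mm, y = 0 in the holder's frame, 32 mm above the table. The roof runs from x = 4 mm to 115 mm, underside 28 mm above the table; its lengthwise slot is 14 mm wide and open at the mouth. The die's foot goes under the roof (6 mm spare height), the neck runs in the slot, the handle stays above. There is no way in but the mouth.
- guard_flap (a joint): Angle of the steel spring flap in the mouth, rad: 0 shut, grows into the bay, to 1.6. 34 mm long, 2.5 mm thick, 8 to 24 mm above the table, on an upright pin at the mouth's left side (holder x 0, y +19.5 mm). The spring always closes it: about 2 N to start, up to about 8 N against the die half open, 4 N sideways when open. It can shut behind the die once the die's centre is past x = 46 mm.
- stop_block: Dark bush fixed on the back wall (holder x 115, y 0, z 16 mm), carrying the rigid steel stop inside the bay, a flat face 26 mm wide. The stop's setting differs each time and is not reported: home for the die's centre is anywhere from holder x = 52 to 76 mm, felt as a sharp rise of force. 6 to 10 N kept for half a second seats the die; under 4 N does not, over 14 N does damage.
- home_pin (a joint): Small sprung pin in the stop's face, m: 0 when nothing is there, pressed in by the die's foot over the last 5 mm before home, 0.005 when the die is home. Its spring (0.25 to 0.55 N) is too weak to push the standing die back.

How it is judged (in metres and radians):
On the way, in this order (a step that is already met when the one before it is completed fails the run):
1. the die, in the mouth of the holder, holds the spring flap open (value of joint guard_flap above 0.6 rad and x of round_die in the frame of holder between -0.01 and 0.044 m and y of round_die in the frame of holder between -0.008 and 0.008 m and z of round_die in the frame of holder between 0.004 and 0.011 m), for 0.1 s.
2. the die is pressed home against the stop with more than 4 N for 0.3 s (contact force between round_die and stop_block above 4 N and value of joint home_pin above 0.0035 m and x of round_die in the frame of holder between 0.046 and 0.082 m), for 0.3 s.
At the end, for the whole second after the job is handed in: The round-footed die stands upright (within 0.08 rad) and still on the holder's floor, inside the bay, within about 2 mm of the stop (home pin in by more than 3 mm); the flap is shut behind it (under 0.08 rad); the square-footed die and the glue bottle stand where they were, within 15 mm (x of round_die in the frame of holder between 0.046 and 0.082 m and y of round_die in the frame of holder between -0.006 and 0.006 m and z of round_die in the frame of holder between 0.004 and 0.008 m and angle between round_die's own z axis and vertical below 0.08 rad and value of joint home_pin above 0.003 m and value of joint guard_flap below 0.08 rad and linear speed of round_die below 0.01 m/s and distance of each of square_die, glue_bottle from where it was at the start of the episode below 0.015 m and angle between square_die's own z axis and vertical below 0.1 rad); the robot touches nothing.
It fails at once if the stop is pushed with more than 14 N (contact force between round_die and stop_block above 14 N).
It fails at once if the square-footed die is moved by more than 15 mm (distance of square_die from where it was at the start of the episode above 0.015 m).
It fails at once if the glue bottle is moved by more than 15 mm (distance of glue_bottle from where it was at the start of the episode above 0.015 m).
It also fails if it takes over 48 s, if anything falls off the work surface, if the arm or the gripper's body presses on something with over 40 N, if the wrist force passes 120 N, or if a joint passes its speed limit or range.

## Working session

There is one attempt and no reset: what is moved stays moved. The work goes in short steps, Python scripts to look and compute and a tool call to move; the robot and the scene stay as the last step left them, time stands still between calls to the robot, and variables do not carry over. Pictures are saved under pics/ and viewed, at most 10 in all, crops included, and the job is handed in when it is done.

Besides the shell and the picture viewer there is one more tool, called after "Call:" by a JSON object that holds its "fn" and its "kwargs". send_rows: Moves the arm, as the interface text tells. Shifts and turns lie within -1 to 1; 1 stands for 0.02 m of shift or 6 degrees of turn. Its arguments: {"type":"object","properties":{"deltas":{"type":"array","items":{"type":"object","properties":{"tx":{"type":"number"},"ty":{"type":"number"},"tz":{"type":"number"},"rx":{"type":"number"},"ry":{"type":"number"},"rz":{"type":"number"},"fingers":{"type":"number"}}}},"force":{"type":"number"}},"required":["deltas"]}

```bash
ls; mkdir -p pics; python3 - <<'E'
from cell import r, imaging, finder
import cv2,numpy as np
print(r.state())
for c in ["scene","side","wrist"]:
    im=imaging.snapshot(c); cv2.imwrite(f"pics/{c}0.png",im[:,:,::-1])
    i=imaging.camera_info(c); print(c,{k:np.round(v,3).tolist() if not isinstance(v,str) else v for k,v in i.items()})
    for t in ["round_die","square_die","glue_bottle","holder","guard_flap","stop_block","slot_end","bay_floor"]:
        try: print(t,[(np.round(d["pixel"],1).tolist(),round(d["score"],2)) for d in finder.look_for(c,t)][:3])
        except Exception as e: print(t,e)
a=cv2.imread("pics/scene0.png");b=cv2.imread("pics/side0.png")
cv2.imwrite("pics/both0.png",cv2.resize(np.vstack([a,b]),None,fx=0.78,fy=0.78))
E
```

```text
pics
{'t': 0.0, 'joints': array([-1.35279854e+00,  2.59297088e-01,  1.53611075e+00,  9.67382143e-06,
        1.34800285e+00, -2.02846327e-01]), 'qvel': array([-0.0013137 , -0.00039801, -0.00021389,  0.00099021, -0.00165998,
       -0.00117858]), 'effort': array([ 3.59190046e-03, -4.37300920e+01, -2.83999783e+01,  7.22442102e-02,
        4.11238836e-02, -1.32330920e-04]), 'eef_pos': array([ 224.56695446, -501.43741373,  212.63133729]), 'orientation': array([-3.07052082e+00, -6.55809792e-01,  6.81371566e-06]), 'contact_force': array([-0.12340039, -0.10097374,  0.03130507]), 'wrist_torque': array([ 0.0017142 ,  0.01405352, -0.02723648]), 'grip_force': 0.0, 'opening': 93.07058344457154}
scene {'intrinsics': [[492.308, 0.0, 250.727], [0.0, 492.308, 188.391], [0.0, 0.0, 1.0]], 'view': [[-0.517, -0.856, 0.023, 266.304], [0.407, -0.222, 0.886, -300.357], [-0.753, 0.467, 0.463, -929.958], [0.0, 0.0, 0.0, 1.0]]}
round_die []
square_die []
glue_bottle [([176.0, 235.4], 0.54)]
holder [([219.7, 202.7], 0.9)]
guard_flap []
stop_block []
slot_end [([217.3, 205.1], 0.57)]
bay_floor [([218.0, 208.3], 0.97)]
side {'intrinsics': [[362.326, 0.0, 253.213], [0.0, 362.326, 198.196], [0.0, 0.0, 1.0]], 'view': [[-0.963, -0.27, 0.009, 550.989], [0.168, -0.571, 0.804, -141.71], [-0.211, 0.776, 0.595, -758.675], [0.0, 0.0, 0.0, 1.0]]}
round_die [([316.1, 178.8], 0.62)]
square_die [([310.4, 161.6], 0.48)]
glue_bottle []
holder [([227.4, 220.9], 0.81)]
guard_flap []
stop_block [([184.4, 209.6], 0.49)]
slot_end [([228.6, 216.2], 0.61)]
bay_floor [([227.7, 217.7], 0.55)]
wrist {'intrinsics': [[310.042, 0.0, 254.89], [0.0, 310.042, 192.993], [0.0, 0.0, 1.0]], 'mount': [[-0.001, 0.961, 0.278, 77.094], [1.0, 0.0, 0.001, -0.759], [0.001, 0.278, -0.961, -170.656], [0.0, 0.0, 0.0, 1.0]]}
round_die []
square_die []
glue_bottle []
holder []
guard_flap []
stop_block []
slot_end []
bay_floor []
```

View pics/both0.png

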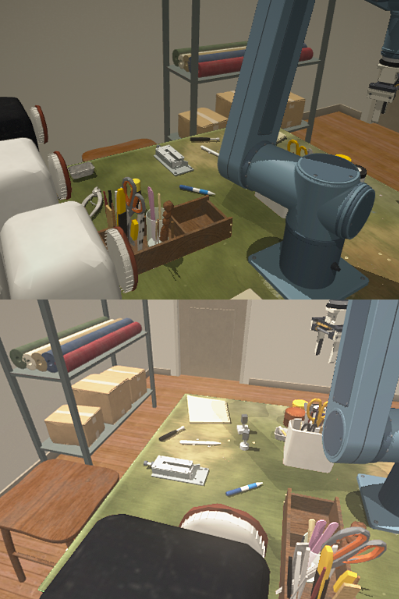

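```bash
cat > h.py <<'E'
from cell import r, imaging, finder
import cv2,numpy as np
from scipy.spatial.transform import Rotation as R
def cam(c,s=None):
    """K, T world->camera"""
    i=imaging.camera_info(c)
    if c!="wrist": return np.array(i["intrinsics"]),np.array(i["view"])
    s=s or r.state(); T=np.eye(4); T[:3,:3]=R.from_rotvec(s["orientation"]).as_matrix(); T[:3,3]=s["eef_pos"]
    return np.array(i["intrinsics"]),np.linalg.inv(T@np.array(i["mount"]))
def proj(KT,P):
    K,T=KT; P=np.atleast_2d(P); q=P@T[:3,:3].T+T[:3,3]; q=q*[1,-1,-1]; u=q@K.T; return u[:,:2]/u[:,2:]
def back(KT,px,z):
    K,T=KT; d=np.linalg.inv(K)@[px[0],px[1],1]*[1,-1,-1]; Ri=T[:3,:3].T; o=-Ri@T[:3,3]; d=Ri@d
    return o+d*(z-o[2])/d[2]
E
python3 - <<'E'
from h import *
S=cam("scene");D=cam("side")
print("holder",back(S,[219.7,202.7],15),back(D,[227.4,220.9],15))
print("bottle",back(S,[176,235.4],44))
print("die",back(D,[316,179],35),back(D,[310,162],35))
E
```

```text
holder [625.81566555  34.95289636  15.        ] [621.33518234  47.97321771  15.        ]
bottle [489.56227414 224.689784    44.        ]
die [ 444.84168536 -156.78809031   35.        ] [ 472.92116044 -239.10393973   35.        ]
```

The scene view has the holder at about (219,203). The side view has it at (228,220), with the two dies at (316,179) and (310,162). I'll move the wrist camera over the dies next.

Call:
{"fn": "send_rows", "kwargs": {"deltas": [{"tz": 1,"fingers": 1},{"tz": 1,"ty": 0.5},{"tx": 0.7,"ty": 1,"tz": 0.5},{"tx": 0.7,"ty": 1,"tz": 0.5},{"tx": 0.7,"ty": 1,"tz": 0.5},{"tx": 0.7,"ty": 1,"tz": 0.5},{"tx": 0.7,"ty": 1,"tz": 0.5},{"tx": 0.7,"ty": 1,"tz": 0.5},{"tx": 0.7,"ty": 1},{"tx": 0.7,"ty": 1},{"tx": 0.7,"ty": 1},{"tx": 0.7,"ty": 1},{"tx": 0.7,"ty": 1},{"tx": 0.7,"ty": 1},{"tx": 0.7,"ty": 0.5},{},{}]}}

```text
validation failed for argument at $.de...
```

```bash
python3 - <<'E'
from h import *
s=r.state(); W=cam("wrist",s); print(s["eef_pos"],s["orientation"],s["t"])
w=imaging.snapshot("wrist"); d=imaging.snapshot("side")
a=w[:,:,::-1]; b=cv2.resize(d[130:280,140:400,::-1],(512,295),interpolation=cv2.INTER_CUBIC)
cv2.imwrite("pics/v1.png",cv2.resize(np.vstack([a,b]),None,fx=0.88,fy=0.88)); cv2.imwrite("pics/w1.png",a)
for t in ["round_die","square_die","glue_bottle","holder"]:
    for c,C in (("wrist",W),("side",cam("side"))):
        for q in finder.look_for(c,t)[:3]: print(c,t,np.round(q["pixel"],1),round(q["score"],2),back(C,q["pixel"],40 if t!="holder" else 15).round(0))
E
```

```text
[ 224.71000315 -502.03061466  213.47489209] [ 3.07224770e+00  6.56164028e-01 -6.44850623e-06] 1.35
side round_die [315.1 182.3] 0.68 [ 445. -133.   40.]
side square_die [312.1 160.4] 0.61 [ 468. -241.   40.]
side holder [227.6 219.7] 0.97 [622.  44.  15.]
```

View pics/v1.png

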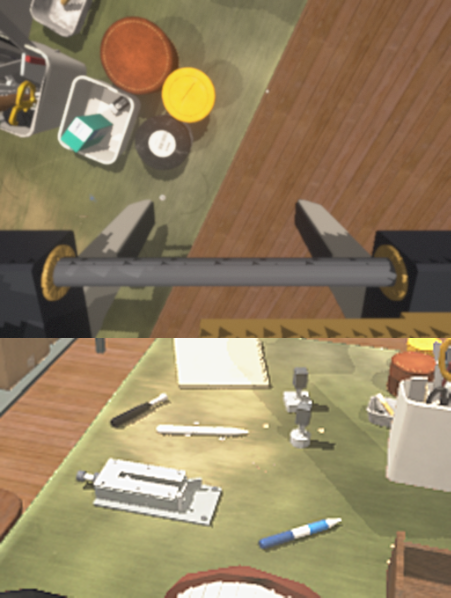

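The crop shows the near die, with the round foot, at side pixel (315,182). The square-footed one is behind it at (312,160), and the holder's mouth faces right, towards the dies. The move was refused, so I'll resend it with every field filled in.

Call:
{"fn": "send_rows", "kwargs": {"deltas": [{"tx": 0,"ty": 0,"tz": 1,"rx": 0,"ry": 0,"rz": 0,"fingers": 1},{"tx": 0,"ty": 0.5,"tz": 1,"rx": 0,"ry": 0,"rz": 0,"fingers": 1},{"tx": 0.7,"ty": 1,"tz": 0.5,"rx": 0,"ry": 0,"rz": 0,"fingers": 1},{"tx": 0.7,"ty": 1,"tz": 0.5,"rx": 0,"ry": 0,"rz": 0,"fingers": 1},{"tx": 0.7,"ty": 1,"tz": 0.5,"rx": 0,"ry": 0,"rz": 0,"fingers": 1},{"tx": 0.7,"ty": 1,"tz": 0.5,"rx": 0,"ry": 0,"rz": 0,"fingers": 1},{"tx": 0.7,"ty": 1,"tz": 0.5,"rx": 0,"ry": 0,"rz": 0,"fingers": 1},{"tx": 0.7,"ty": 1,"tz": 0.5,"rx": 0,"ry": 0,"rz": 0,"fingers": 1},{"tx": 0.7,"ty": 1,"tz": 0,"rx": 0,"ry": 0,"rz": 0,"fingers": 1},{"tx": 0.7,"ty": 1,"tz": 0,"rx": 0,"ry": 0,"rz": 0,"fingers": 1},{"tx": 0.7,"ty": 1,"tz": 0,"rx": 0,"ry": 0,"rz": 0,"fingers": 1},{"tx": 0.7,"ty": 1,"tz": 0,"rx": 0,"ry": 0,"rz": 0,"fingers": 1},{"tx": 0.7,"ty": 1,"tz": 0,"rx": 0,"ry": 0,"rz": 0,"fingers": 1},{"tx": 0.7,"ty": 1,"tz": 0,"rx": 0,"ry": 0,"rz": 0,"fingers": 1},{"tx": 0.7,"ty": 0.5,"tz": 0,"rx": 0,"ry": 0,"rz": 0,"fingers": 1},{"tx": 0,"ty": 0,"tz": 0,"rx": 0,"ry": 0,"rz": 0,"fingers": 1},{"tx": 0,"ty": 0,"tz": 0,"rx": 0,"ry": 0,"rz": 0,"fingers": 1}]}}

```text
t: 3.27
eef_pos: [406.9, -241.6, 313.5]
orientation: [3.071, 0.659, -0.0]
contact_force: [-0.2, 0.1, -0.4]
opening: 93.1
grip_force: 0.0
```

```bash
python3 - <<'E'
from h import *
s=r.state(); W=cam("wrist",s); print(s["eef_pos"],s["orientation"],s["t"])
w=imaging.snapshot("wrist")
cv2.imwrite("pics/w2.png",w[:,:,::-1])
for t in ["round_die","square_die","glue_bottle","holder"]:
        for q in finder.look_for("wrist",t)[:3]: print(t,np.round(q["pixel"],1),round(q["score"],2),back(W,q["pixel"],40 if t!="holder" else 15).round(0))
E
```

```text
[ 406.92429263 -241.61821032  313.48705702] [ 3.07131567e+00  6.59353554e-01 -4.56996950e-04] 3.2667
round_die [209.8 105.6] 0.67 [ 449. -154.   40.]
square_die [282.2 120.1] 0.63 [ 472. -253.   40.]
```

View pics/w2.png

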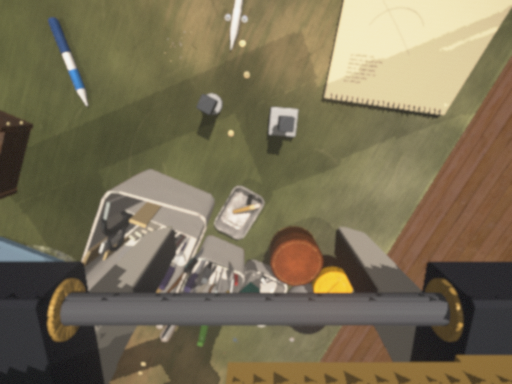

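The round die shows at pixel (210,104) and the square die at (283,122), about 100 mm apart. Tall tool jars stand behind them. Next I'll look at the holder from above.

Call:
{"fn": "send_rows", "kwargs": {"deltas": [{"tx": 0.7,"ty": 1,"tz": 0,"rx": 0,"ry": 0,"rz": 0,"fingers": 1},{"tx": 0.7,"ty": 1,"tz": 0,"rx": 0,"ry": 0,"rz": 0,"fingers": 1},{"tx": 0.7,"ty": 1,"tz": 0,"rx": 0,"ry": 0,"rz": 0,"fingers": 1},{"tx": 0.7,"ty": 1,"tz": -0.5,"rx": 0,"ry": 0,"rz": 0,"fingers": 1},{"tx": 0.7,"ty": 1,"tz": -0.5,"rx": 0,"ry": 0,"rz": 0,"fingers": 1},{"tx": 0.7,"ty": 1,"tz": -0.5,"rx": 0,"ry": 0,"rz": 0,"fingers": 1},{"tx": 0.7,"ty": 1,"tz": -0.5,"rx": 0,"ry": 0,"rz": 0,"fingers": 1},{"tx": 0.7,"ty": 1,"tz": -0.5,"rx": 0,"ry": 0,"rz": 0,"fingers": 1},{"tx": 0.7,"ty": 1,"tz": -0.5,"rx": 0,"ry": 0,"rz": 0,"fingers": 1},{"tx": 0.7,"ty": 1,"tz": -0.5,"rx": 0,"ry": 0,"rz": 0,"fingers": 1},{"tx": 0.7,"ty": 1,"tz": -0.5,"rx": 0,"ry": 0,"rz": 0,"fingers": 1},{"tx": 0.7,"ty": 1,"tz": -0.5,"rx": 0,"ry": 0,"rz": 0,"fingers": 1},{"tx": 0.7,"ty": 0.5,"tz": -0.5,"rx": 0,"ry": 0,"rz": 0,"fingers": 1},{"tx": 0,"ty": 0,"tz": 0,"rx": 0,"ry": 0,"rz": 0,"fingers": 1},{"tx": 0,"ty": 0,"tz": 0,"rx": 0,"ry": 0,"rz": 0,"fingers": 1}]}}

```text
t: 4.77
eef_pos: [588.3, 7.7, 212.5]
orientation: [-3.072, -0.657, 0.003]
contact_force: [-0.0, -0.9, -0.6]
opening: 93.1
grip_force: 0.0
```

```bash
python3 - <<'E'
from h import *
s=r.state(); W=cam("wrist",s); print(s["eef_pos"],s["orientation"],s["t"])
w=imaging.snapshot("wrist")
cv2.imwrite("pics/w3.png",cv2.resize(w[:,:,::-1],(768,576),interpolation=cv2.INTER_CUBIC))
np.save("w3.npy",w); np.save("w3T.npy",W[1])
for t in ["glue_bottle","holder","slot_end","stop_block","bay_floor","guard_flap"]:
        for q in finder.look_for("wrist",t)[:3]: print(t,np.round(q["pixel"],1),round(q["score"],2),back(W,q["pixel"],40 if t=="glue_bottle" else 15).round(0))
E
```

```text
[588.33934974   7.66388485 212.51381129] [-3.07174658 -0.65675626  0.00346611] 4.7667
glue_bottle [ 22.8 197.1] 0.7 [453. 243.  40.]
holder [249.  127.1] 0.66 [631.  36.  15.]
holder [326.6 330.3] 0.57 [ 417. -179.   15.]
slot_end [248.4 127.9] 0.75 [630.  36.  15.]
stop_block [276.3  59.3] 0.83 [710.  38.  15.]
```

View pics/w3.png

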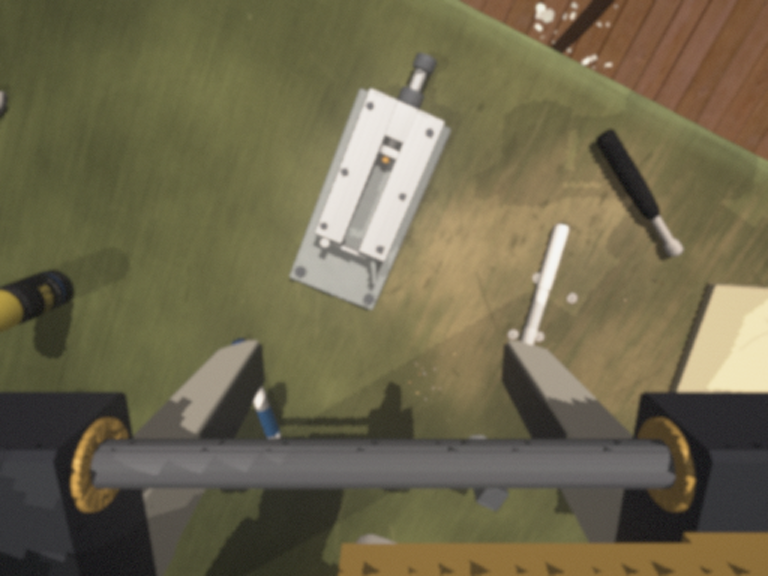

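The holder is clear in this view, with roof corners in the enlarged picture at about (369,89), (447,124), (381,263) and (318,236). The apron corners are at (291,277) and (374,308), and the stop block is at (420,70). The bottle is far off to the left, at (35,300). I'll fit the pose and overlay it.

```bash
cat > fit.py <<'E'
from h import *
from scipy.optimize import least_squares
K=cam("wrist")[0]; W=(K,np.load("w3T.npy"))
obs=[((-45,38,6),(291,277)),((-45,-38,6),(374,308)),((90,0,32),(396,138)),((115,-38,6),(451,129)),((4,0,32),(350,248))]
P=np.array([o[0] for o in obs],float); U=np.array([o[1] for o in obs])/1.5
def tw(p,P):
    c,s=np.cos(p[2]),np.sin(p[2]); P=np.atleast_2d(P); return np.c_[p[0]+c*P[:,0]-s*P[:,1],p[1]+s*P[:,0]+c*P[:,1],P[:,2]]
f=least_squares(lambda p:(proj(W,tw(p,P))-U).ravel(),[600,20,0.1],loss="soft_l1",x_scale=[1,1,.01]); p=f.x
E
python3 - <<'E'
from fit import *
print(p,np.degrees(p[2]),np.round((proj(W,tw(p,P))-U),1).tolist())
im=np.load("w3.npy")[:,:,::-1].copy(); x0,y0,k=180,40,4
c=cv2.resize(im[y0:y0+175,x0:x0+135],None,fx=k,fy=k,interpolation=cv2.INTER_CUBIC)[:590]
def L(a,b,col):
    q=((proj(W,tw(p,[a,b]))+0.5-[x0,y0])*k).astype(int); cv2.line(c,tuple(map(int,q[0])),tuple(map(int,q[1])),col,1)
for a,b in (((-45,38,6),(-45,-38,6)),((-45,-38,6),(115,-38,6)),((-45,38,6),(115,38,6)),((115,38,6),(115,-38,6))): L(a,b,(0,0,255))
for a,b in (((4,7,32),(90,7,32)),((4,-7,32),(90,-7,32)),((90,-7,32),(90,7,32)),((4,-30,32),(4,30,32)),((115,-30,32),(115,30,32))): L(a,b,(255,0,0))
L((0,19.5,24),(0,-14.5,24),(0,255,255))
cv2.imwrite("pics/f3.png",c)
E
```

```text
[5.82161111e+02 3.40560604e+01 2.77359832e-02] 1.5891547762223015 [[-0.8, 0.3], [-0.2, 1.6], [-0.6, 0.2], [1.1, -0.9], [0.8, -0.5]]
```

View pics/f3.png

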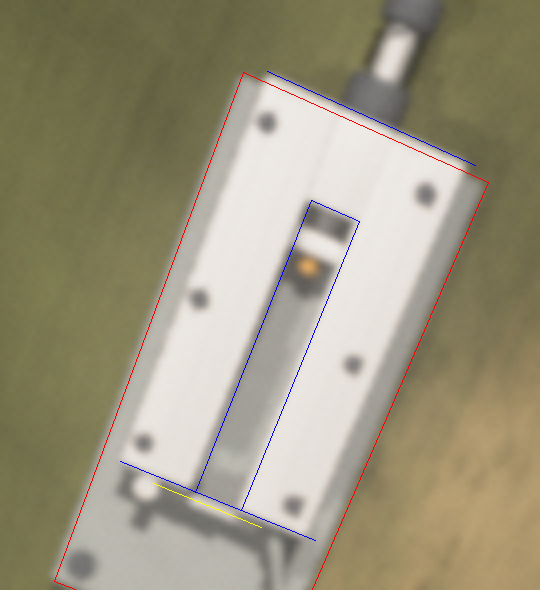

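The overlay fits to about 1–2 mm: holder at (582,34) with a yaw of about 1.6°. Now a close look at the round die from the same height and orientation, so any calibration bias cancels.

Call:
{"fn": "send_rows", "kwargs": {"deltas": [{"tx": -0.9,"ty": -1,"tz": 0,"rx": 0,"ry": 0,"rz": 0,"fingers": 0.2},{"tx": -0.9,"ty": -1,"tz": 0,"rx": 0,"ry": 0,"rz": 0,"fingers": 0.2},{"tx": -0.9,"ty": -1,"tz": 0,"rx": 0,"ry": 0,"rz": 0,"fingers": 0.2},{"tx": -0.9,"ty": -1,"tz": 0,"rx": 0,"ry": 0,"rz": 0,"fingers": 0.2},{"tx": -0.9,"ty": -1,"tz": 0,"rx": 0,"ry": 0,"rz": 0,"fingers": 0.2},{"tx": -0.9,"ty": -1,"tz": 0,"rx": 0,"ry": 0,"rz": 0,"fingers": 0.2},{"tx": -0.9,"ty": -1,"tz": 0,"rx": 0,"ry": 0,"rz": 0,"fingers": 0.2},{"tx": -0.9,"ty": -1,"tz": 0,"rx": 0,"ry": 0,"rz": 0,"fingers": 0.2},{"tx": -0.9,"ty": -1,"tz": 0,"rx": 0,"ry": 0,"rz": 0,"fingers": 0.2},{"tx": -0.6,"ty": -0.6,"tz": 0,"rx": 0,"ry": 0,"rz": 0,"fingers": 0.2},{"tx": 0,"ty": 0,"tz": 0,"rx": 0,"ry": 0,"rz": 0,"fingers": 0.2},{"tx": 0,"ty": 0,"tz": 0,"rx": 0,"ry": 0,"rz": 0,"fingers": 0.2}]}}

```text
t: 6.12
eef_pos: [414.4, -184.7, 214.0]
orientation: [3.073, 0.652, 0.002]
contact_force: [-0.4, 0.7, 0.6]
opening: 55.8
grip_force: 0.0
```

```bash
python3 - <<'E'
from h import *
s=r.state(); W=cam("wrist",s); print(s["eef_pos"],s["orientation"],s["t"])
w=imaging.snapshot("wrist"); np.save("w4.npy",w); np.save("w4T.npy",W[1])
for t in ["round_die","square_die"]:
        for q in finder.look_for("wrist",t)[:3]: print(t,np.round(q["pixel"],1),round(q["score"],2),back(W,q["pixel"],40).round(0))
c=[int(v) for v in proj(W,[447,-152,40])[0]]; print(c)
x0,y0=max(0,c[0]-70),max(0,c[1]-70); print(x0,y0)
a=cv2.resize(w[y0:y0+140,x0:x0+180,::-1],None,fx=4,fy=4,interpolation=cv2.INTER_CUBIC); cv2.imwrite("pics/f4.png",a)
E
```

```text
[ 414.3689677  -184.65206781  213.95941743] [3.07264637e+00 6.51709797e-01 1.51756683e-03] 6.1167
square_die [328.7 152.7] 0.73 [ 470. -249.   40.]
[240, 135]
170 65
```

View pics/f4.png

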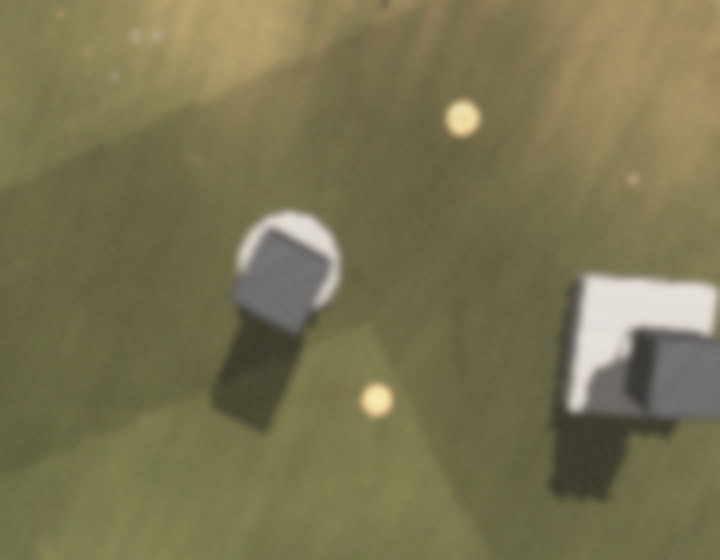

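The round die's handle-top corners in the crop are (271,228), (330,265), (298,335) and (233,300), and its foot disc is centred at (289,262). The square die stays at the right.

```bash
python3 - <<'E'
from fit import *
hp=p
W4=(K,np.load("w4T.npy")); off=np.array([170,65])
U4=np.array([(271,228),(330,265),(298,335),(233,300),(289,262)])/4+off-.4
Q=np.array([(10,10,68),(10,-10,68),(-10,-10,68),(-10,10,68),(0,0,16)],float)
best=min((least_squares(lambda v:(proj(W4,tw(v,Q))-U4).ravel(),[447,-152,a]) for a in (-.6,-.3,0,.3,.6)),key=lambda f:f.cost)
v=best.x; print("die",v,np.degrees(v[2]),np.round(proj(W4,tw(v,Q))-U4,1).tolist())
for u,z in ((U4[:4].mean(0),68),(U4[4],16)): print(back(W4,u,z))
s=r.state(); M=R.from_rotvec(s["orientation"]).as_matrix(); print("tool x",np.degrees(np.arctan2(M[1,0],M[0,0])),"y",np.degrees(np.arctan2(M[1,1],M[0,1])),"j",s["joints"].round(3))
print("holder",hp,np.degrees(hp[2]),"mouth approach -60:",tw(hp,[-60,0,0]))
# cup rim nearest at w2
print("z tilt",M[:,2])
E
```

```text
die [ 4.50494773e+02 -1.51425968e+02 -7.92132253e-02] -4.538583492081489 [[-1.3, -0.3], [1.6, 0.2], [0.3, 0.2], [-0.9, -0.5], [0.4, 0.6]]
[ 450.49703474 -151.52296856   68.        ]
[ 450.95996179 -150.67710578   16.        ]
tool x 24.140325229886134 y -65.85968601588378 j [-0.663  0.083  1.75   0.     1.308  0.486]
holder [5.82161111e+02 3.40560604e+01 2.77359832e-02] 1.5891547762223015 mouth approach -60: [[522.18418809  32.39211475   0.        ]]
z tilt [ 7.08314309e-04 -1.94663655e-05 -9.99999749e-01]
```

Call:
{"fn": "send_rows", "kwargs": {"deltas": [{"tx": 0.36,"ty": 0.33,"tz": 0,"rx": 0,"ry": 0,"rz": -0.96,"fingers": 0.2},{"tx": 0.36,"ty": 0.33,"tz": -0.5,"rx": 0,"ry": 0,"rz": -0.96,"fingers": 0.2},{"tx": 0.36,"ty": 0.33,"tz": -1,"rx": 0,"ry": 0,"rz": -0.96,"fingers": 0.2},{"tx": 0.36,"ty": 0.33,"tz": -1,"rx": 0,"ry": 0,"rz": -0.96,"fingers": 0.2},{"tx": 0.36,"ty": 0.33,"tz": -1,"rx": 0,"ry": 0,"rz": -0.96,"fingers": 0.2},{"tx": 0,"ty": 0,"tz": -1,"rx": 0,"ry": 0,"rz": 0,"fingers": 0.2},{"tx": 0,"ty": 0,"tz": -1,"rx": 0,"ry": 0,"rz": 0,"fingers": 0.2},{"tx": 0,"ty": 0,"tz": -1,"rx": 0,"ry": 0,"rz": 0,"fingers": 0.2},{"tx": 0,"ty": 0,"tz": -0.7,"rx": 0,"ry": 0,"rz": 0,"fingers": 0.2},{"tx": 0,"ty": 0,"tz": -0.4,"rx": 0,"ry": 0,"rz": 0,"fingers": 0.2},{"tx": 0,"ty": 0,"tz": 0,"rx": 0,"ry": 0,"rz": 0,"fingers": 0.2},{"tx": 0,"ty": 0,"tz": 0,"rx": 0,"ry": 0,"rz": 0,"fingers": 0.2}]}}

```text
t: 7.27
eef_pos: [451.1, -150.6, 61.5]
orientation: [-3.139, 0.127, 0.0]
contact_force: [1.2, -0.0, -0.2]
opening: 56.0
grip_force: 0.0
```

Call:
{"fn": "send_rows", "kwargs": {"deltas": [{"tx": 0,"ty": 0,"tz": 0,"rx": 0,"ry": 0,"rz": 0,"fingers": -1},{"tx": 0,"ty": 0,"tz": 0,"rx": 0,"ry": 0,"rz": 0,"fingers": -1},{"tx": 0,"ty": 0,"tz": 0,"rx": 0,"ry": 0,"rz": 0,"fingers": -1},{"tx": 0,"ty": 0,"tz": 0,"rx": 0,"ry": 0,"rz": 0,"fingers": -1},{"tx": 0,"ty": 0,"tz": 0,"rx": 0,"ry": 0,"rz": 0,"fingers": -1},{"tx": 0,"ty": 0,"tz": 0,"rx": 0,"ry": 0,"rz": 0,"fingers": -1}], "force": 40}}

```text
t: 7.77
eef_pos: [450.8, -151.2, 61.7]
orientation: [3.139, -0.129, 0.001]
contact_force: [0.8, -0.5, 0.5]
opening: 20.5
grip_force: 0.3
```

Call:
{"fn": "send_rows", "kwargs": {"deltas": [{"tx": 0,"ty": 0,"tz": 0.6,"rx": 0,"ry": 0,"rz": 0,"fingers": -1},{"tx": 0,"ty": 0,"tz": 0.9,"rx": 0,"ry": 0,"rz": 0,"fingers": -1},{"tx": 0.2,"ty": 0.4,"tz": 0.6,"rx": 0,"ry": 0,"rz": 0.2,"fingers": -1},{"tx": 0.5,"ty": 0.9,"tz": 0.4,"rx": 0,"ry": 0,"rz": 0.2,"fingers": -1},{"tx": 0.5,"ty": 0.9,"tz": 0,"rx": 0,"ry": 0,"rz": 0.2,"fingers": -1},{"tx": 0.5,"ty": 0.9,"tz": 0,"rx": 0,"ry": 0,"rz": 0.2,"fingers": -1},{"tx": 0.5,"ty": 0.9,"tz": 0,"rx": 0,"ry": 0,"rz": 0.2,"fingers": -1},{"tx": 0.5,"ty": 0.9,"tz": 0,"rx": 0,"ry": 0,"rz": 0,"fingers": -1},{"tx": 0.5,"ty": 0.9,"tz": 0,"rx": 0,"ry": 0,"rz": 0,"fingers": -1},{"tx": 0.5,"ty": 0.9,"tz": 0,"rx": 0,"ry": 0,"rz": 0,"fingers": -1},{"tx": 0.5,"ty": 0.9,"tz": 0,"rx": 0,"ry": 0,"rz": 0,"fingers": -1},{"tx": 0.5,"ty": 0.9,"tz": 0,"rx": 0,"ry": 0,"rz": 0,"fingers": -1},{"tx": 0.35,"ty": 0.67,"tz": 0,"rx": 0,"ry": 0,"rz": 0,"fingers": -1},{"tx": 0,"ty": 0,"tz": 0,"rx": 0,"ry": 0,"rz": 0,"fingers": -1},{"tx": 0,"ty": 0,"tz": 0,"rx": 0,"ry": 0,"rz": 0,"fingers": -1},{"tx": 0,"ty": 0,"tz": 0,"rx": 0,"ry": 0,"rz": 0,"fingers": -1}]}}

```text
t: 9.1
eef_pos: [551.2, 32.0, 111.3]
orientation: [3.141, 0.036, -0.001]
contact_force: [-0.3, 0.6, 0.0]
opening: 0.4
grip_force: 0.0
```

```bash
python3 - <<'E'
from fit import *
s=r.state(); W=cam("wrist",s); print(s["eef_pos"],s["orientation"],s["t"],s["contact_force"],s["opening"])
w=imaging.snapshot("wrist"); np.save("w5.npy",w); np.save("w5T.npy",W[1])
c=w[:,:,::-1].copy()
def L(a,b,col):
    q=proj(W,tw(p,[a,b])); cv2.line(c,tuple(q[0].round().astype(int).tolist()),tuple(q[1].round().astype(int).tolist()),col,1)
c=cv2.resize(w[20:350,90:400,::-1],None,fx=1.8,fy=1.8,interpolation=cv2.INTER_CUBIC)
cv2.imwrite("pics/f5.png",c)
E
```

```text
[551.19496275  31.95281635 111.26380109] [ 3.14108161e+00  3.62598943e-02 -1.20335694e-03] 9.1 [-0.29247072  0.58860665  0.01843122] 0.41647252653064104
```

View pics/f5.png

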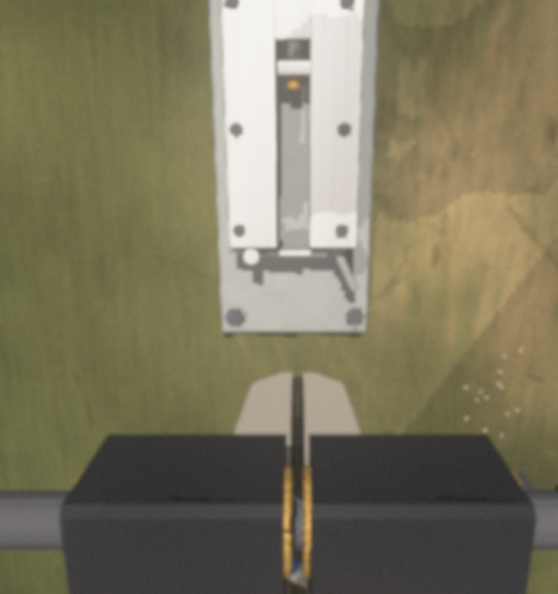

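The fingers closed on nothing, because I lifted before the grip had built up. The view does show the holder well: slot edges at 279 and 310 by the mouth, apron corners at (222,331) and (366,331). I'll check where the die is and refit the holder.

```bash
cat > fit2.py <<'E'
from fit import *
p1=p; W5=(K,np.load("w5T.npy"))
P5=np.array([(-45,38,6),(-45,-38,6),(4,7,32),(4,-7,32),(90,7,32),(90,-7,32)],float)
U5=np.array([(221,332),(367,331),(278.5,247),(310,247),(276.5,39),(310,39)])/1.8+[90,20]-.3
f5=least_squares(lambda v:(proj(W5,tw(v,P5))-U5).ravel(),p1,loss="soft_l1",x_scale=[1,1,.01]); p5=f5.x
E
python3 - <<'E'
from fit2 import *
print("holder",p5,np.degrees(p5[2]),np.round(proj(W5,tw(p5,P5))-U5,1).tolist())
D=cam("side"); d=imaging.snapshot("side")
for t in ["round_die","square_die"]:
    for q in finder.look_for("side",t)[:3]: print(t,np.round(q["pixel"],1),round(q["score"],2),back(D,q["pixel"],40).round(0))
cv2.imwrite("pics/d6.png",cv2.resize(d[130:230,230:390,::-1],None,fx=4,fy=4,interpolation=cv2.INTER_CUBIC))
E
```

```text
holder [5.81888023e+02 3.50815758e+01 2.31700202e-02] 1.3275443700553125 [[0.2, 0.3], [0.2, 0.8], [-0.1, 0.2], [-0.4, 0.2], [-0.2, -0.5], [0.3, -0.5]]
round_die [314.3 196.5] 0.59 [438. -71.  40.]
square_die [312.8 159.8] 0.73 [ 466. -245.   40.]
```

View pics/d6.png

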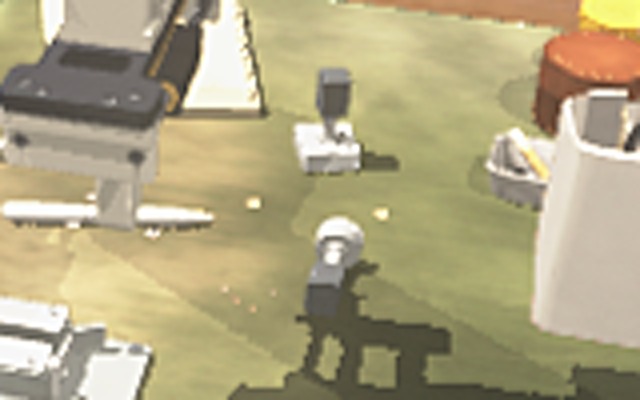

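The die has tipped over. It lies with its foot at side-view pixel (314,190) and its handle towards the camera at (311,203); the square die is untouched. I'll work out its spot and whether the robot offers any kinematics helpers, then move above it with the yaw turned 90° to look.

```bash
python3 - <<'E'
from h import *
D=cam("side"); print("foot",back(D,[314.5,190],15),"handle",back(D,[311,203],12)); print([a for a in dir(r) if a[0]!="_"])
E
```

```text
foot [ 443.49049884 -134.41333201   15.        ] handle [444.36482517 -79.76161819  12.        ]
['Unreachable', 'finish_job', 'state', 'tip_reach']
```

Call:
{"fn": "send_rows", "kwargs": {"deltas": [{"tx": -0.35,"ty": -0.3,"tz": 0.8,"rx": 0,"ry": 0,"rz": 0.92,"fingers": 0.2},{"tx": -0.35,"ty": -0.5,"tz": 0.8,"rx": 0,"ry": 0,"rz": 0.92,"fingers": 0.2},{"tx": -0.35,"ty": -0.6,"tz": 0.8,"rx": 0,"ry": 0,"rz": 0.92,"fingers": 0.2},{"tx": -0.35,"ty": -0.6,"tz": 0.8,"rx": 0,"ry": 0,"rz": 0.92,"fingers": 0.2},{"tx": -0.35,"ty": -0.6,"tz": 0.8,"rx": 0,"ry": 0,"rz": 0.92,"fingers": 0.2},{"tx": -0.35,"ty": -0.6,"tz": 0.8,"rx": 0,"ry": 0,"rz": 0.92,"fingers": 0.2},{"tx": -0.35,"ty": -0.6,"tz": 0.3,"rx": 0,"ry": 0,"rz": 0.92,"fingers": 0.2},{"tx": -0.35,"ty": -0.6,"tz": 0,"rx": 0,"ry": 0,"rz": 0.92,"fingers": 0.2},{"tx": -0.35,"ty": -0.6,"tz": 0,"rx": 0,"ry": 0,"rz": 0.92,"fingers": 0.2},{"tx": -0.35,"ty": -0.6,"tz": 0,"rx": 0,"ry": 0,"rz": 0.92,"fingers": 0.2},{"tx": -0.35,"ty": -0.6,"tz": 0,"rx": 0,"ry": 0,"rz": 0.92,"fingers": 0.2},{"tx": -0.35,"ty": -0.6,"tz": 0,"rx": 0,"ry": 0,"rz": 0.92,"fingers": 0.2},{"tx": -0.35,"ty": -0.6,"tz": 0,"rx": 0,"ry": 0,"rz": 0.92,"fingers": 0.2},{"tx": -0.35,"ty": -0.6,"tz": 0,"rx": 0,"ry": 0,"rz": 0.92,"fingers": 0.2},{"tx": -0.35,"ty": -0.6,"tz": 0,"rx": 0,"ry": 0,"rz": 0.92,"fingers": 0.2},{"tx": -0.35,"ty": -0.6,"tz": 0,"rx": 0,"ry": 0,"rz": 0.92,"fingers": 0.2},{"tx": 0,"ty": 0,"tz": 0,"rx": 0,"ry": 0,"rz": 0,"fingers": 0.2},{"tx": 0,"ty": 0,"tz": 0,"rx": 0,"ry": 0,"rz": 0,"fingers": 0.2}]}}

```text
t: 10.8
eef_pos: [439.3, -152.2, 213.5]
orientation: [2.234, 2.209, 0.0]
contact_force: [0.9, -0.1, -0.2]
opening: 55.6
grip_force: 0.0
```

```bash
python3 - <<'E'
from h import *
s=r.state(); W=cam("wrist",s); print(s["eef_pos"],s["orientation"],s["t"],s["joints"].round(2))
w=imaging.snapshot("wrist"); np.save("w7.npy",w); np.save("w7T.npy",W[1])
for t in ["round_die","square_die"]:
    for q in finder.look_for("wrist",t)[:3]: print(t,np.round(q["pixel"],1),round(q["score"],2),back(W,q["pixel"],12).round(0))
c=proj(W,[440,-85,12])[0].astype(int); x0,y0=np.clip(c-[70,70],0,None); print(c,x0,y0)
cv2.imwrite("pics/f7.png",cv2.resize(w[y0:y0+140,x0:x0+160,::-1],None,fx=4,fy=4,interpolation=cv2.INTER_CUBIC))
E
```

```text
[ 439.31813738 -152.17501744  213.54625185] [2.23409837e+00 2.20856234e+00 4.46833190e-04] 10.8 [-0.57  0.1   1.73  0.    1.31 -0.56]
square_die [281.7 250.1] 0.8 [ 473. -260.   12.]
[255 113] 185 43
```

View pics/f7.png

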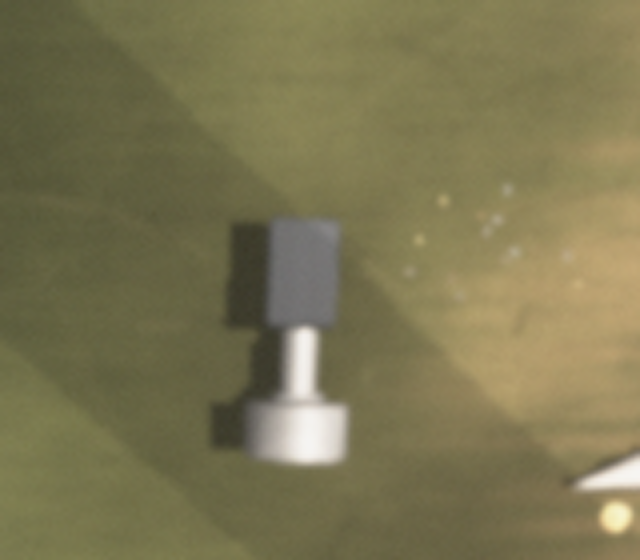

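The die lies flat in the crop, with its handle at (304,272), its foot at (297,434) and its axis almost along world +y. The plan is to grip the handle with the tool tilted 45°, turn it 90° about x to stand it up, and regrasp from above.

```bash
python3 - <<'E'
from h import *
W=(cam("wrist")[0],np.load("w7T.npy")); o=np.array([185,43])
h=back(W,np.array([304,272])/4+o-.4,21); f=back(W,np.array([297.5,434])/4+o-.4,20)
he=back(W,np.array([304,221])/4+o-.4,20)
print("handle",h,"foot",f,"end",he, np.degrees(np.arctan2(h[1]-f[1],h[0]-f[0])), np.hypot(*(h-f)[:2]))
E
```

```text
handle [446.07445243 -81.94828314  21.        ] foot [ 443.86152837 -128.01595329   20.        ] end [446.18821899 -68.12625187  20.        ] 87.24983224875577 46.12078995819156
```

Call:
{"fn": "send_rows", "kwargs": {"deltas": [{"tx": 0.33,"ty": 0.53,"tz": -0.6,"rx": 0,"ry": 0,"rz": -0.35,"fingers": 0.2},{"tx": 0,"ty": 0.53,"tz": -0.6,"rx": -0.94,"ry": 0.04,"rz": 0,"fingers": 0.2},{"tx": 0,"ty": 0.53,"tz": -0.6,"rx": -0.94,"ry": 0.04,"rz": 0,"fingers": 0.2},{"tx": 0,"ty": 0.53,"tz": -0.6,"rx": -0.94,"ry": 0.04,"rz": 0,"fingers": 0.2},{"tx": 0,"ty": 0.53,"tz": -0.6,"rx": -0.94,"ry": 0.04,"rz": 0,"fingers": 0.2},{"tx": 0,"ty": 0.53,"tz": -0.6,"rx": -0.94,"ry": 0.04,"rz": 0,"fingers": 0.2},{"tx": 0,"ty": 0.53,"tz": -0.6,"rx": -0.94,"ry": 0.04,"rz": 0,"fingers": 0.2},{"tx": 0,"ty": 0.53,"tz": -0.6,"rx": -0.94,"ry": 0.04,"rz": 0,"fingers": 0.2},{"tx": 0,"ty": 0,"tz": 0,"rx": -0.94,"ry": 0.04,"rz": 0,"fingers": 0.2},{"tx": 0,"ty": 0,"tz": 0,"rx": 0,"ry": 0,"rz": 0,"fingers": 0.2},{"tx": 0,"ty": 0,"tz": 0,"rx": 0,"ry": 0,"rz": 0,"fingers": 0.2}]}}

```text
t: 11.87
eef_pos: [446.2, -65.0, 116.1]
orientation: [1.798, 1.731, -0.749]
contact_force: [0.3, 0.0, 0.8]
opening: 55.8
grip_force: 0.0
```

```bash
python3 - <<'E'
from h import *
s=r.state(); M=R.from_rotvec(s["orientation"]).as_matrix(); print(s["eef_pos"],s["joints"].round(2)); print(M.round(3)); print("tip",s["eef_pos"]+25*M[:,2])
E
```

```text
[446.24116402 -65.02154419 116.07399418] [ 0.18  0.41  1.9  -0.83  1.2   0.69]
[[ 0.026  0.999 -0.03 ]
 [ 0.706 -0.039 -0.708]
 [-0.708 -0.003 -0.706]]
tip [445.4976058  -82.71011754  98.42288956]
```

Call:
{"fn": "send_rows", "kwargs": {"deltas": [{"tx": 0,"ty": -0.1,"tz": -0.9,"rx": 0,"ry": 0,"rz": 0,"fingers": 0.2},{"tx": 0,"ty": 0,"tz": -0.9,"rx": 0,"ry": 0,"rz": 0,"fingers": 0.2},{"tx": 0,"ty": 0,"tz": -0.9,"rx": 0,"ry": 0,"rz": 0,"fingers": 0.2},{"tx": 0,"ty": 0,"tz": -0.9,"rx": 0,"ry": 0,"rz": 0,"fingers": 0.2},{"tx": 0,"ty": 0,"tz": -0.5,"rx": 0,"ry": 0,"rz": 0,"fingers": 0.2},{"tx": 0,"ty": 0,"tz": -0.3,"rx": 0,"ry": 0,"rz": 0,"fingers": 0.2},{"tx": 0,"ty": 0,"tz": 0,"rx": 0,"ry": 0,"rz": 0,"fingers": 0.2},{"tx": 0,"ty": 0,"tz": 0,"rx": 0,"ry": 0,"rz": 0,"fingers": -1},{"tx": 0,"ty": 0,"tz": 0,"rx": 0,"ry": 0,"rz": 0,"fingers": -1},{"tx": 0,"ty": 0,"tz": 0,"rx": 0,"ry": 0,"rz": 0,"fingers": -1},{"tx": 0,"ty": 0,"tz": 0,"rx": 0,"ry": 0,"rz": 0,"fingers": -1},{"tx": 0,"ty": 0,"tz": 0,"rx": 0,"ry": 0,"rz": 0,"fingers": -1},{"tx": 0,"ty": 0,"tz": 0,"rx": 0,"ry": 0,"rz": 0,"fingers": -1},{"tx": 0,"ty": 0,"tz": 0,"rx": 0,"ry": 0,"rz": 0,"fingers": -1},{"tx": 0,"ty": 0,"tz": 0,"rx": 0,"ry": 0,"rz": 0,"fingers": -1},{"tx": 0,"ty": 0,"tz": 0,"rx": 0,"ry": 0,"rz": 0,"fingers": -1},{"tx": 0,"ty": 0,"tz": 0,"rx": 0,"ry": 0,"rz": 0,"fingers": -1}], "force": 40}}

```text
t: 13.28
eef_pos: [446.3, -68.8, 29.4]
orientation: [1.801, 1.725, -0.749]
contact_force: [-0.0, 0.9, -0.6]
opening: 0.3
grip_force: 0.0
```

```bash
python3 - <<'E'
from h import *
D=cam("side"); d=imaging.snapshot("side"); w=imaging.snapshot("wrist"); np.save("d8.npy",d); np.save("w8.npy",w)
W=cam("wrist")
for c,C in (("side",D),("wrist",W)):
  for t in ["round_die","square_die"]:
    for q in finder.look_for(c,t)[:3]: print(c,t,np.round(q["pixel"],1),round(q["score"],2),back(C,q["pixel"],12).round(0))
print("tip side px",proj(D,[[446,-86,12],[446,-82,10],[444,-128,15]]).round(1).tolist(), "wrist px",proj(W,[[446,-86,12],[446,-82,10],[444,-128,15]]).round(1).tolist())
a=cv2.resize(d[140:240,240:400,::-1],(480,300),interpolation=cv2.INTER_CUBIC); b=cv2.resize(w[:,:,::-1],(400,300))
cv2.imwrite("pics/m8.png",np.vstack([a,np.hstack([b,np.zeros((300,80,3),np.uint8)])]))
E
```

```text
wrist round_die [256.6 210.6] 0.72 [447. -66.  12.]
wrist square_die [256.  210.9] 0.74 [446. -66.  12.]
tip side px [[310.7, 201.4], [310.4, 203.0], [314.0, 191.3]] wrist px [[256.6, 223.6], [256.4, 218.5], [256.2, 248.1]]
```

View pics/m8.png

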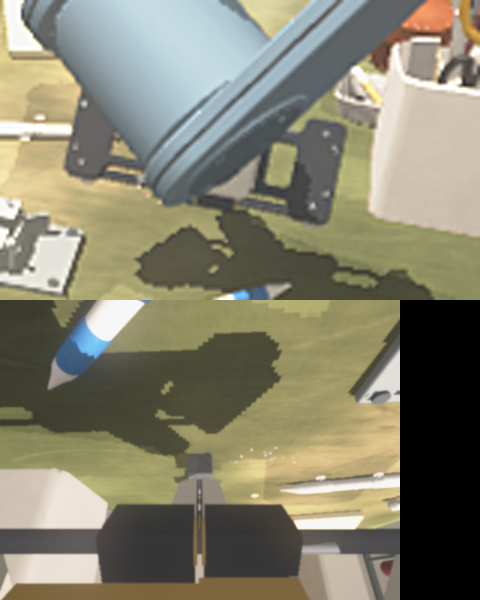

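The wrist half shows the handle end just beyond the fully shut fingers, at about wrist pixel (256,205), so it slipped out of the grip or the fingers missed it. I'll work this out numerically from here.

```bash
python3 - <<'E'
from h import *
print("tip_reach",r.tip_reach)
W=cam("wrist"); w=np.load("w8.npy")
g=cv2.cvtColor(w,cv2.COLOR_RGB2GRAY)
for x in (250,256,262): print(x,g[180:260:3,x].tolist())
for y in (200,206,212,218): print(y,g[y,228:288:3].tolist())
print(back(W,[256,196],0),back(W,[256,222],20))
print("expect end bottom/top/back-top",proj(W,[[446,-68,0],[446,-68,20],[446,-98,22]]).round(1).tolist())
E
```

```text
tip_reach 25.0
250 [147, 144, 142, 140, 138, 129, 87, 90, 93, 94, 94, 93, 92, 90, 108, 153, 140, 138, 134, 135, 134, 134, 132, 132, 131, 129, 128]
256 [147, 143, 143, 139, 138, 132, 91, 86, 85, 87, 88, 86, 86, 88, 133, 154, 142, 94, 93, 91, 94, 139, 143, 92, 118, 85, 83]
262 [145, 144, 142, 138, 134, 119, 86, 89, 85, 85, 87, 88, 85, 89, 131, 151, 140, 139, 140, 141, 139, 139, 139, 139, 138, 138, 138]
200 [92, 94, 94, 95, 94, 90, 89, 89, 90, 88, 87, 88, 87, 87, 103, 138, 143, 146, 141, 141]
206 [93, 94, 96, 94, 91, 92, 92, 94, 92, 89, 87, 83, 85, 87, 102, 130, 133, 137, 141, 141]
212 [94, 93, 91, 93, 92, 91, 93, 94, 91, 86, 86, 87, 88, 86, 96, 130, 136, 138, 146, 159]
218 [150, 148, 145, 101, 93, 92, 93, 93, 87, 88, 87, 87, 87, 90, 97, 141, 150, 150, 159, 162]
[446.28677021 -68.92675568   0.        ] [446.40755851 -64.84901694  20.        ]
expect end bottom/top/back-top [[255.5, 195.3], [255.5, 224.1], [257.3, 243.7]]
```

```bash
python3 - <<'E'
import numpy as np,cv2
w=np.load("w8.npy"); g=cv2.cvtColor(w,cv2.COLOR_RGB2GRAY)
print("cols",list(range(220,296,4)))
for y in range(190,270,3): print(y,*g[y,220:296:4])
E
```

```text
cols [220, 224, 228, 232, 236, 240, 244, 248, 252, 256, 260, 264, 268, 272, 276, 280, 284, 288, 292]
190 74 73 76 77 76 126 139 140 139 139 139 136 135 139 139 139 138 138 140
193 72 72 71 71 107 134 138 136 136 136 135 131 132 133 135 136 135 135 138
196 75 74 79 85 93 117 113 113 115 116 115 92 106 135 139 137 138 138 142
199 113 85 92 93 94 94 87 89 89 87 86 86 87 133 145 144 139 142 144
202 147 103 93 94 94 92 91 92 90 84 88 87 89 128 138 141 145 143 142
205 154 122 92 96 94 90 90 93 91 87 85 85 89 125 135 140 144 145 152
208 152 128 91 93 91 89 92 92 93 87 88 85 85 126 137 140 143 154 160
211 153 146 93 92 93 91 94 92 91 88 85 85 88 123 138 138 158 163 165
214 149 132 106 103 104 89 91 94 90 87 88 87 90 120 132 138 153 161 164
217 152 151 147 149 128 92 93 93 86 86 85 86 91 124 141 144 162 167 168
220 150 152 150 149 119 93 94 94 95 96 95 98 98 135 159 162 172 171 174
223 149 150 151 147 118 95 108 125 141 145 145 148 145 153 163 170 179 171 176
226 151 127 125 107 93 101 153 156 151 154 148 151 153 161 168 169 172 173 176
229 153 101 95 97 104 126 141 139 127 122 140 140 143 14
[... 295 characters left out ...]
 101 136 138 140 141 140 141 159 164 161
244 153 151 139 138 139 139 139 140 99 146 134 138 139 140 141 140 145 155 155
247 159 148 139 140 138 138 138 139 93 131 133 139 138 139 139 139 141 151 150
250 156 142 139 138 139 137 139 139 91 97 135 139 139 139 141 139 138 149 152
253 157 138 138 139 138 139 137 139 88 105 134 140 139 139 139 139 139 150 151
256 156 139 138 138 139 138 138 138 82 83 132 138 139 139 139 138 140 145 149
259 144 135 135 135 135 134 133 134 80 84 132 134 134 134 134 134 135 137 146
262 76 74 73 73 73 74 74 95 83 133 123 74 75 75 73 75 74 76 79
265 58 58 58 59 58 59 59 87 85 142 122 61 57 57 61 59 61 62 60
268 57 61 59 59 57 59 59 87 79 121 120 57 58 58 59 58 60 59 60
```

Call:
{"fn": "send_rows", "kwargs": {"deltas": [{"tx": 0,"ty": 0,"tz": 0,"rx": 0,"ry": 0,"rz": 0,"fingers": 0.2},{"tx": 0,"ty": 0,"tz": 0,"rx": 0,"ry": 0,"rz": 0,"fingers": 0.2},{"tx": 0,"ty": 0,"tz": 0,"rx": 0,"ry": 0,"rz": 0,"fingers": 0.2},{"tx": 0,"ty": 0,"tz": 0,"rx": 0,"ry": 0,"rz": 0,"fingers": 0.2},{"tx": 0,"ty": 0,"tz": 0,"rx": 0,"ry": 0,"rz": 0,"fingers": 0.2}]}}

```text
t: 14.0
eef_pos: [446.3, -68.8, 29.5]
orientation: [1.801, 1.725, -0.749]
contact_force: [-0.7, 0.7, -0.1]
opening: 29.1
grip_force: 0.0
```

```bash
python3 - <<'E'
from h import *
s=r.state(); print(s["opening"],s["eef_pos"],s["grip_force"])
w=imaging.snapshot("wrist"); np.save("w9.npy",w); g=cv2.cvtColor(w,cv2.COLOR_RGB2GRAY)
print("cols",list(range(212,304,4)))
for y in range(190,270,3): print(y,*g[y,212:304:4])
E
```

```text
29.147468507985415 [446.30911855 -68.82410815  29.48247605] 0.0
cols [212, 216, 220, 224, 228, 232, 236, 240, 244, 248, 252, 256, 260, 264, 268, 272, 276, 280, 284, 288, 292, 296, 300]
190 133 135 138 136 105 77 75 74 74 73 77 77 99 136 135 139 140 137 140 139 140 142 146
193 130 130 128 131 125 100 74 75 73 74 74 101 135 131 132 131 135 133 135 135 139 143 143
196 133 132 135 90 89 90 84 78 78 77 81 114 95 92 105 135 137 138 137 138 142 144 148
199 137 135 133 88 92 94 95 86 84 82 82 84 87 85 86 132 144 141 140 142 143 147 149
202 159 149 147 103 94 92 91 87 86 83 84 85 86 88 87 130 138 143 161 161 161 168 162
205 154 155 155 124 94 97 95 87 83 86 85 85 83 87 89 125 134 137 157 168 173 175 175
208 152 151 153 123 92 93 92 87 85 84 85 87 83 87 88 127 138 140 151 164 169 173 183
211 155 153 156 143 95 95 95 88 88 88 87 85 88 88 88 125 139 140 160 162 166 169 174
214 149 150 151 132 106 105 105 88 89 89 85 88 88 87 87 122 134 138 156 164 166 173 175
217 150 152 154 151 148 149 129 88 89 90 87 87 90 87 89 125 144 145 161 166 169 171 172
220 149 152 151 153 151 151 120 91 97 99 100 89 92
[... 834 characters left out ...]
80 227 246 220 219 163 172 162 117 76 134 144 145 145
250 141 141 147 86 83 152 160 163 162 186 224 212 241 177 161 190 157 111 75 124 144 143 144
253 141 142 148 75 85 176 210 175 164 165 189 211 178 162 167 239 161 115 76 109 144 144 144
256 141 140 136 76 88 205 229 203 171 164 166 164 164 166 233 238 156 124 76 95 144 143 142
259 141 142 138 76 96 166 168 206 230 210 175 176 187 242 247 215 158 134 74 82 144 145 143
262 142 141 101 79 106 161 160 177 239 246 247 247 247 247 247 162 157 145 75 77 142 143 142
265 141 139 84 79 121 158 156 159 228 246 247 247 247 247 208 149 148 134 74 75 136 144 142
268 140 139 75 76 131 152 152 152 155 197 243 244 242 168 156 159 168 172 80 76 124 143 144
```

Call:
{"fn": "send_rows", "kwargs": {"deltas": [{"tx": 0,"ty": 0,"tz": 0,"rx": 0,"ry": 0,"rz": 0,"fingers": -1},{"tx": 0,"ty": 0,"tz": 0,"rx": 0,"ry": 0,"rz": 0,"fingers": -1}]}}

```text
t: 14.22
eef_pos: [446.3, -68.8, 29.4]
orientation: [1.801, 1.725, -0.749]
contact_force: [-0.6, 0.3, -0.1]
opening: 28.5
grip_force: 0.0
```

Call:
{"fn": "send_rows", "kwargs": {"deltas": [{"tx": 0,"ty": 0,"tz": 0,"rx": 0,"ry": 0,"rz": 0,"fingers": -1}]}}

```text
t: 14.3
eef_pos: [446.3, -68.8, 29.5]
orientation: [1.801, 1.725, -0.748]
contact_force: [0.9, -0.2, -0.4]
opening: 22.1
grip_force: 0.0
```

Call:
{"fn": "send_rows", "kwargs": {"deltas": [{"tx": 0,"ty": 0,"tz": 0,"rx": 0,"ry": 0,"rz": 0,"fingers": -1}]}}

```text
t: 14.38
eef_pos: [446.3, -68.8, 29.5]
orientation: [1.801, 1.725, -0.749]
contact_force: [0.2, -0.2, 0.2]
opening: 15.6
grip_force: 0.0
```

```bash
python3 - <<'E'
from h import *
s=r.state(); print(s["opening"],s["eef_pos"],s["grip_force"]); W=cam("wrist",s); M=R.from_rotvec(s["orientation"]).as_matrix()
for a in (10,15,20,25):
  print(a,[proj(W,s["eef_pos"]+M@[x,0,a]).round(0).tolist() for x in (-7.5,0,7.5)])
E
```

```text
15.568652889520498 [446.28505539 -68.83111329  29.45308211] 0.0
10 [[[256.0, 243.0]], [[256.0, 232.0]], [[256.0, 221.0]]]
15 [[[256.0, 240.0]], [[256.0, 229.0]], [[256.0, 218.0]]]
20 [[[256.0, 237.0]], [[256.0, 226.0]], [[256.0, 216.0]]]
25 [[[256.0, 234.0]], [[256.0, 224.0]], [[256.0, 213.0]]]
```

Fingers passed 20 mm with no force while the handle stayed put. In the images the fingertips also sit about 20 mm shorter than stated, near the TCP itself. I'll open, feel my way deeper along the tool axis, then grip again.

Call:
{"fn": "send_rows", "kwargs": {"deltas": [{"tx": 0,"ty": 0,"tz": 0,"rx": 0,"ry": 0,"rz": 0,"fingers": -0.1},{"tx": 0,"ty": 0,"tz": 0,"rx": 0,"ry": 0,"rz": 0,"fingers": -0.1},{"tx": 0,"ty": 0,"tz": 0,"rx": 0,"ry": 0,"rz": 0,"fingers": -0.1},{"tx": 0,"ty": 0,"tz": 0,"rx": 0,"ry": 0,"rz": 0,"fingers": -0.1},{"tx": 0,"ty": -0.17,"tz": -0.17,"rx": 0,"ry": 0,"rz": 0,"fingers": -0.1},{"tx": 0,"ty": -0.17,"tz": -0.17,"rx": 0,"ry": 0,"rz": 0,"fingers": -0.1},{"tx": 0,"ty": 0,"tz": 0,"rx": 0,"ry": 0,"rz": 0,"fingers": -0.1}]}}

```text
t: 14.97
eef_pos: [445.7, -76.2, 22.0]
orientation: [1.801, 1.725, -0.75]
contact_force: [0.5, 0.3, 0.3]
opening: 41.9
grip_force: 0.0
```

Call:
{"fn": "send_rows", "kwargs": {"deltas": [{"tx": 0,"ty": -0.15,"tz": -0.15,"rx": 0,"ry": 0,"rz": 0,"fingers": -0.1},{"tx": 0,"ty": 0,"tz": 0,"rx": 0,"ry": 0,"rz": 0,"fingers": -0.1}]}}

```text
t: 15.13
eef_pos: [445.9, -79.1, 19.2]
orientation: [1.801, 1.725, -0.75]
contact_force: [0.1, 0.5, 0.1]
opening: 41.6
grip_force: 0.0
```

Call:
{"fn": "send_rows", "kwargs": {"deltas": [{"tx": 0,"ty": -0.12,"tz": -0.12,"rx": 0,"ry": 0,"rz": 0,"fingers": -0.1},{"tx": 0,"ty": -0.1,"tz": -0.1,"rx": 0,"ry": 0,"rz": 0,"fingers": -0.1},{"tx": 0,"ty": 0,"tz": 0,"rx": 0,"ry": 0,"rz": 0,"fingers": -0.1}]}}

```text
t: 15.38
eef_pos: [446.0, -83.4, 14.9]
orientation: [1.801, 1.725, -0.749]
contact_force: [0.5, -0.3, 0.7]
opening: 41.7
grip_force: 0.0
```

Call:
{"fn": "send_rows", "kwargs": {"deltas": [{"tx": 0,"ty": 0,"tz": 0,"rx": 0,"ry": 0,"rz": 0,"fingers": -1},{"tx": 0,"ty": 0,"tz": 0,"rx": 0,"ry": 0,"rz": 0,"fingers": -1},{"tx": 0,"ty": 0,"tz": 0,"rx": 0,"ry": 0,"rz": 0,"fingers": -1},{"tx": 0,"ty": 0,"tz": 0,"rx": 0,"ry": 0,"rz": 0,"fingers": -1},{"tx": 0,"ty": 0,"tz": 0,"rx": 0,"ry": 0,"rz": 0,"fingers": -1},{"tx": 0,"ty": 0,"tz": 0,"rx": 0,"ry": 0,"rz": 0,"fingers": -1}]}}

```text
t: 15.88
eef_pos: [446.4, -82.9, 15.3]
orientation: [1.801, 1.725, -0.748]
contact_force: [-0.5, 0.0, 0.4]
opening: 18.8
grip_force: 40.0
```

It is gripped now, at 18.8 mm and 40 N. I'll lift, shift +y and turn it upright.

Call:
{"fn": "send_rows", "kwargs": {"deltas": [{"tx": 0,"ty": 0,"tz": 0.4,"rx": 0,"ry": 0,"rz": 0,"fingers": -1},{"tx": 0,"ty": 0,"tz": 0.8,"rx": 0,"ry": 0,"rz": 0,"fingers": -1},{"tx": 0,"ty": 0.2,"tz": 0.8,"rx": 0.5,"ry": -0.02,"rz": 0,"fingers": -1},{"tx": 0,"ty": 0.3,"tz": 0.8,"rx": 0.95,"ry": -0.04,"rz": 0,"fingers": -1},{"tx": 0,"ty": 0.3,"tz": 0.6,"rx": 0.95,"ry": -0.04,"rz": 0,"fingers": -1},{"tx": 0,"ty": 0.3,"tz": 0,"rx": 0.95,"ry": -0.04,"rz": 0,"fingers": -1},{"tx": 0,"ty": 0.3,"tz": 0,"rx": 0.95,"ry": -0.04,"rz": 0,"fingers": -1},{"tx": 0,"ty": 0.3,"tz": 0,"rx": 0.95,"ry": -0.04,"rz": 0,"fingers": -1},{"tx": 0,"ty": 0.3,"tz": 0,"rx": 0.95,"ry": -0.04,"rz": 0,"fingers": -1},{"tx": 0,"ty": 0.3,"tz": 0,"rx": 0.95,"ry": -0.04,"rz": 0,"fingers": -1},{"tx": 0,"ty": 0.3,"tz": 0,"rx": 0.95,"ry": -0.04,"rz": 0,"fingers": -1},{"tx": 0,"ty": 0.3,"tz": 0,"rx": 0.95,"ry": -0.04,"rz": 0,"fingers": -1},{"tx": 0,"ty": 0.3,"tz": 0,"rx": 0.95,"ry": -0.04,"rz": 0,"fingers": -1},{"tx": 0,"ty": 0,"tz": 0,"rx": 0,"ry": 0,"rz": 0,"fingers": -1}]}}

```text
t: 17.05
eef_pos: [446.1, -20.7, 83.0]
orientation: [-2.131, -2.034, -0.282]
contact_force: [-0.4, -1.2, -4.3]
opening: 18.7
grip_force: 40.0
```

```bash
python3 - <<'E'
from h import *
s=r.state(); M=R.from_rotvec(s["orientation"]).as_matrix(); print(s["opening"],s["grip_force"],s["joints"].round(2)); print(M.round(3)); print("tilt",np.degrees(np.arctan2(M[1,2],-M[2,2])))
E
```

```text
18.734653719358736 39.98290836811066 [-0.5   0.25  1.94  0.27  1.08 -0.6 ]
[[ 0.045  0.999  0.011]
 [ 0.964 -0.046  0.26 ]
 [ 0.261 -0.001 -0.965]]
tilt 15.098829949521347
```

Call:
{"fn": "send_rows", "kwargs": {"deltas": [{"tx": 0,"ty": 0,"tz": 0,"rx": 0.98,"ry": -0.04,"rz": 0,"fingers": -1},{"tx": 0,"ty": 0,"tz": 0,"rx": 0.98,"ry": -0.04,"rz": 0,"fingers": -1},{"tx": 0,"ty": 0,"tz": 0,"rx": 0.98,"ry": -0.04,"rz": 0,"fingers": -1},{"tx": 0,"ty": 0,"tz": 0,"rx": 0.98,"ry": -0.04,"rz": 0,"fingers": -1},{"tx": 0,"ty": 0,"tz": 0,"rx": 0.98,"ry": -0.04,"rz": 0,"fingers": -1},{"tx": 0,"ty": 0,"tz": 0,"rx": 0.98,"ry": -0.04,"rz": 0,"fingers": -1},{"tx": 0,"ty": 0,"tz": -0.4,"rx": 0,"ry": 0,"rz": 0,"fingers": -1},{"tx": 0,"ty": 0,"tz": -0.4,"rx": 0,"ry": 0,"rz": 0,"fingers": -1},{"tx": 0,"ty": 0,"tz": 0,"rx": 0,"ry": 0,"rz": 0,"fingers": -1},{"tx": 0,"ty": 0,"tz": 0,"rx": 0,"ry": 0,"rz": 0,"fingers": -1}]}}

```text
t: 17.88
eef_pos: [445.8, -17.8, 67.2]
orientation: [-1.74, -1.67, -0.81]
contact_force: [-0.2, -0.1, -3.3]
opening: 18.7
grip_force: 40.0
```

```bash
python3 - <<'E'
from h import *
s=r.state(); M=R.from_rotvec(s["orientation"]).as_matrix(); print("tilt",np.degrees(np.arctan2(M[1,2],-M[2,2])),M[0,2],s["wrist_torque"])
W=cam("wrist",s); w=imaging.snapshot("wrist"); g=cv2.cvtColor(w,cv2.COLOR_RGB2GRAY); np.save("w10.npy",w)
d=imaging.snapshot("side"); np.save("d10.npy",d)
for c,C in (("side",cam("side")),("wrist",W)):
  for q in finder.look_for(c,"round_die")[:2]: print(c,np.round(q["pixel"],1),round(q["score"],2),back(C,q["pixel"],45).round(0))
b=np.array([s["eef_pos"][0],s["eef_pos"][1]+4,s["eef_pos"][2]+.4])
for z in (15,-15,-37,-53): print(z,proj(cam("side"),b+[0,0,z]).round(0).tolist(),proj(W,b+[0,0,z]).round(0).tolist())
E
```

```text
tilt 50.039014642786334 0.028720872376491513 [-0.88830729 -0.04678953 -0.01333244]
side [307.2 208.8] 0.52 [447. -11.  45.]
wrist [254.9 242.9] 0.77 [445. -11.  45.]
15 [[309.0, 195.0]] [[256.0, 220.0]]
-15 [[308.0, 206.0]] [[256.0, 242.0]]
-37 [[307.0, 213.0]] [[256.0, 256.0]]
-53 [[306.0, 218.0]] [[256.0, 264.0]]
```

Call:
{"fn": "send_rows", "kwargs": {"deltas": [{"tx": 0,"ty": 0,"tz": -0.3,"rx": 0,"ry": 0,"rz": 0,"fingers": -1},{"tx": 0,"ty": 0,"tz": -0.2,"rx": 0,"ry": 0,"rz": 0,"fingers": -1},{"tx": 0,"ty": 0,"tz": 0,"rx": 0,"ry": 0,"rz": 0,"fingers": -1}]}}

```text
t: 18.33
eef_pos: [446.0, -18.8, 56.6]
orientation: [-1.741, -1.668, -0.813]
contact_force: [0.2, 0.8, -3.4]
opening: 18.6
grip_force: 40.0
```

```bash
python3 - <<'E'
from h import *
d=imaging.snapshot("side"); g=cv2.cvtColor(d,cv2.COLOR_RGB2GRAY); np.save("d11.npy",d)
print("cols",list(range(292,326,2)))
for y in range(186,236,2): print(y,*g[y,292:326:2])
E
```

```text
cols [292, 294, 296, 298, 300, 302, 304, 306, 308, 310, 312, 314, 316, 318, 320, 322, 324]
186 149 144 144 144 151 251 247 254 98 146 140 143 163 251 247 251 147
188 147 145 144 144 217 249 248 255 103 148 151 149 219 249 247 255 136
190 162 158 155 147 247 248 248 255 117 92 89 133 253 248 248 255 134
192 177 189 172 157 250 248 250 209 97 100 98 82 255 247 250 172 144
194 182 202 198 184 254 249 252 81 94 97 95 110 254 247 255 110 85
196 182 209 198 189 143 255 255 143 140 127 104 198 250 248 255 90 92
198 180 179 187 174 152 168 255 171 175 178 181 229 250 255 209 85 93
200 179 172 189 175 152 146 146 172 182 179 170 231 253 126 101 90 91
202 168 173 183 181 154 148 116 102 98 120 140 112 126 85 89 111 88
204 161 166 179 167 151 151 112 109 110 108 108 90 90 89 85 130 86
206 160 158 173 168 147 146 102 108 110 108 102 85 108 149 145 136 110
208 148 157 173 163 141 143 104 105 107 106 117 172 148 143 142 142 81
210 149 148 152 165 146 147 110 102 106 101 135 160 159 143 145 80 89
212 145 146 148 149 149 157 190 141 137 151 166 166 164 163 82 86 87
214 146 150 148 149 149 245 249 180 139 249 171 170 156 96 100 90 86
216 166 156 151 153 197 252 242 239 213 185 182 159 100 102 104 104 99
218 163 165 153 150 155 252 250 219 214 177 180 162 101 104 103 101 102
220 170 169 171 150 167 194 190 255 255 246 140 117 152 102 101 105 169
222 171 172 174 174 163 195 183 166 163 167 156 103 102 102 99 97 90
224 172 172 174 176 184 132 157 163 168 156 103 103 102 101 102 98 97
226 177 175 174 177 180 185 194 126 129 131 105 125 123 121 115 94 93
228 170 174 176 177 183 182 179 179 176 172 171 166 159 157 162 164 160
230 172 173 171 170 174 168 168 169 171 168 165 161 158 157 156 156 150
232 172 170 170 171 169 167 166 162 166 164 165 163 159 153 152 153 152
234 170 170 171 167 167 166 168 167 164 161 163 161 156 156 150 146 143
```

Call:
{"fn": "send_rows", "kwargs": {"deltas": [{"tx": 0,"ty": 0,"tz": -0.1,"rx": 0,"ry": 0,"rz": 0,"fingers": -1},{"tx": 0,"ty": 0,"tz": 0,"rx": 0,"ry": 0,"rz": 0,"fingers": -1}]}}

```text
t: 18.55
eef_pos: [446.2, -19.1, 55.0]
orientation: [-1.741, -1.667, -0.814]
contact_force: [-0.4, 0.1, -3.9]
opening: 19.2
grip_force: 40.0
```

Call:
{"fn": "send_rows", "kwargs": {"deltas": [{"tx": 0,"ty": 0,"tz": -0.1,"rx": 0,"ry": 0,"rz": 0,"fingers": -1},{"tx": 0,"ty": 0,"tz": 0,"rx": 0,"ry": 0,"rz": 0,"fingers": -1}]}}

```text
t: 18.72
eef_pos: [446.4, -18.9, 54.0]
orientation: [-1.74, -1.667, -0.816]
contact_force: [-0.4, -1.8, 3.4]
opening: 19.1
grip_force: 40.0
```

Call:
{"fn": "send_rows", "kwargs": {"deltas": [{"tx": 0,"ty": 0,"tz": 0,"rx": 0,"ry": 0,"rz": 0,"fingers": -0.1},{"tx": 0,"ty": 0,"tz": 0,"rx": 0,"ry": 0,"rz": 0,"fingers": -0.1},{"tx": 0,"ty": 0,"tz": 0,"rx": 0,"ry": 0,"rz": 0,"fingers": -0.1},{"tx": 0,"ty": 0,"tz": 0,"rx": 0,"ry": 0,"rz": 0,"fingers": -0.1},{"tx": 0,"ty": -0.4,"tz": 0.34,"rx": 0,"ry": 0,"rz": 0,"fingers": 0},{"tx": 0,"ty": -0.75,"tz": 0.64,"rx": 0,"ry": 0,"rz": 0,"fingers": 0},{"tx": 0,"ty": -0.75,"tz": 0.8,"rx": 0,"ry": 0,"rz": 0,"fingers": 0},{"tx": 0,"ty": -0.4,"tz": 1,"rx": -0.7,"ry": 0,"rz": 0,"fingers": 0},{"tx": 0,"ty": 0,"tz": 1,"rx": -0.95,"ry": 0.04,"rz": 0,"fingers": 0},{"tx": 0,"ty": 0,"tz": 1,"rx": -0.95,"ry": 0.04,"rz": 0,"fingers": 0},{"tx": 0,"ty": 0,"tz": 1,"rx": -0.95,"ry": 0.04,"rz": 0,"fingers": 0},{"tx": 0,"ty": 0,"tz": 1,"rx": -0.95,"ry": 0.04,"rz": 0,"fingers": 0},{"tx": 0,"ty": 0,"tz": 0.6,"rx": -0.95,"ry": 0.04,"rz": 0,"fingers": 0},{"tx": 0,"ty": 0,"tz": 0,"rx": -0.95,"ry": 0.04,"rz": 0,"fingers": 0},{"tx": 0,"ty": 0,"tz": 0,"rx": -0.95,"ry": 0.04,"rz": 0,"fingers": 0},{"tx": 0,"ty": 0,"tz": 0,"rx": -0.95,"ry": 0.04,"rz": 0,"fingers": 0},{"tx": 0,"ty": 0,"tz": 0,"rx": 0,"ry": 0,"rz": 0,"fingers": 0},{"tx": 0,"ty": 0,"tz": 0,"rx": 0,"ry": 0,"rz": 0,"fingers": 0}]}}

```text
t: 20.22
eef_pos: [446.2, -63.5, 201.6]
orientation: [-2.26, -2.177, -0.01]
contact_force: [-0.6, 0.3, 0.7]
opening: 46.4
grip_force: 0.0
```

```bash
python3 - <<'E'
from h import *
s=r.state(); M=R.from_rotvec(s["orientation"]).as_matrix(); print(M.round(3).tolist(),s["joints"].round(2))
W=cam("wrist",s); w=imaging.snapshot("wrist"); np.save("w12.npy",w); np.save("w12T.npy",W[1]); d=imaging.snapshot("side"); np.save("d12.npy",d)
for c,C in (("side",cam("side")),("wrist",W)):
 for t in ("round_die","square_die"):
  for q in finder.look_for(c,t)[:2]: print(c,t,np.round(q["pixel"],1),round(q["score"],2),back(C,q["pixel"],35).round(0))
u=proj(W,[[446,-15,16],[446,-15,68],[446,-15,0]]); print(u.round(0).tolist())
x,y=u[1].astype(int); g=cv2.cvtColor(w,cv2.COLOR_RGB2GRAY)
print("cols",x-32,"step 2, rows from",y-32)
for yy in range(y-32,y+33,2): print(yy,*g[yy,x-32:x+33:2])
E
```

```text
[[0.037, 0.999, 0.002], [0.999, -0.037, 0.007], [0.007, 0.002, -1.0]] [-0.4   0.09  1.78  0.01  1.28 -0.36]
side round_die [309.5 211.8] 0.86 [441. -14.  35.]
side square_die [312.4 163. ] 0.85 [ 466. -236.   35.]
wrist round_die [251.8 131.8] 0.63 [444. -13.  35.]
wrist round_die [465.4  73.4] 0.16 [665.  37.  35.]
wrist square_die [281.5 334.9] 0.96 [ 472. -274.   35.]
[[253.0, 132.0], [253.0, 136.0], [253.0, 131.0]]
cols 221 step 2, rows from 104
104 119 122 121 124 124 125 124 128 128 131 131 131 132 129 130 130 132 131 132 132 133 133 133 134 133 132 131 130 131 131 129 129 128
106 118 117 120 122 123 124 126 128 129 132 133 132 131 130 128 130 132 132 135 136 137 135 135 138 135 136 135 134 133 134 132 131 130
108 118 118 119 120 122 123 124 127 128 130 129 133 132 132 131 137 136 137 138 138 142 139 138 138 137 136 137 136 135 134 135 134 133
110 118 119 118 120 122 123 124 126 126 132 131 135 135 135 137 138 138 143 142 141 142 138 138 137 136 136 134 134 132 133 132 133 132
112 120 120 120 123 123 124 127 127 127 130 129 132 135 137 138 140 139 141 140 141 139 136 137 135 13
[... 3037 characters left out ...]
 114 113 115 113 113 115
160 102 102 104 106 108 107 107 108 108 111 114 123 129 130 130 132 131 132 132 131 130 133 131 127 120 116 114 113 111 112 114 110 114
162 97 99 103 102 103 105 105 106 108 110 110 113 119 124 128 127 129 127 127 128 129 129 129 129 128 122 117 116 114 116 116 116 114
164 101 98 102 102 103 103 104 104 109 107 108 110 110 116 122 126 128 127 128 129 129 128 132 130 129 126 126 125 125 125 127 125 123
166 100 100 100 100 101 103 102 102 105 109 110 111 109 111 113 122 126 129 127 124 124 125 128 126 125 125 125 123 125 125 128 129 129
168 100 98 102 101 102 102 102 103 105 108 108 111 109 110 109 111 117 122 123 123 123 125 125 125 124 124 124 124 123 125 128 131 133
```

The die stands upright at about (446,-14.5). The reported TCP turns out to be about at the fingertips, so the regrasp goes to TCP z of about 41, with the fingers closing across the holder.

Call:
{"fn": "send_rows", "kwargs": {"deltas": [{"tx": 0,"ty": 0.163,"tz": -0.3,"rx": 0,"ry": 0,"rz": -1,"fingers": 0},{"tx": 0,"ty": 0.163,"tz": -0.3,"rx": 0,"ry": 0,"rz": -1,"fingers": 0},{"tx": 0,"ty": 0.163,"tz": -0.3,"rx": 0,"ry": 0,"rz": -1,"fingers": 0},{"tx": 0,"ty": 0.163,"tz": -0.3,"rx": 0,"ry": 0,"rz": -1,"fingers": 0},{"tx": 0,"ty": 0.163,"tz": -0.3,"rx": 0,"ry": 0,"rz": -1,"fingers": 0},{"tx": 0,"ty": 0.163,"tz": -0.3,"rx": 0,"ry": 0,"rz": -1,"fingers": 0},{"tx": 0,"ty": 0.163,"tz": -0.3,"rx": 0,"ry": 0,"rz": -1,"fingers": 0},{"tx": 0,"ty": 0.163,"tz": -0.3,"rx": 0,"ry": 0,"rz": -1,"fingers": 0},{"tx": 0,"ty": 0.163,"tz": -0.3,"rx": 0,"ry": 0,"rz": -1,"fingers": 0},{"tx": 0,"ty": 0.163,"tz": -0.3,"rx": 0,"ry": 0,"rz": -1,"fingers": 0},{"tx": 0,"ty": 0.163,"tz": -0.3,"rx": 0,"ry": 0,"rz": -1,"fingers": 0},{"tx": 0,"ty": 0.163,"tz": -0.3,"rx": 0,"ry": 0,"rz": -1,"fingers": 0},{"tx": 0,"ty": 0.163,"tz": -0.3,"rx": 0,"ry": 0,"rz": -1,"fingers": 0},{"tx": 0,"ty": 0.163,"tz": -0.3,"rx": 0,"ry": 0,"rz": -1,"fingers": 0},{"tx": 0,"ty": 0.163,"tz": -0.3,"rx": 0,"ry": 0,"rz": -1,"fingers": 0},{"tx": 0,"ty": 0,"tz": 0,"rx": 0,"ry": 0,"rz": 0,"fingers": 0}]}}

```text
t: 21.85
eef_pos: [445.3, -16.3, 109.5]
orientation: [-3.141, 0.073, -0.005]
contact_force: [0.2, -0.7, -0.1]
opening: 46.6
grip_force: 0.0
```

Call:
{"fn": "send_rows", "kwargs": {"deltas": [{"tx": 0.04,"ty": 0.1,"tz": -0.8,"rx": 0,"ry": 0,"rz": 0,"fingers": 0},{"tx": 0,"ty": 0,"tz": -0.8,"rx": 0,"ry": 0,"rz": 0,"fingers": 0},{"tx": 0,"ty": 0,"tz": -0.8,"rx": 0,"ry": 0,"rz": 0,"fingers": 0},{"tx": 0,"ty": 0,"tz": -0.7,"rx": 0,"ry": 0,"rz": 0,"fingers": 0},{"tx": 0,"ty": 0,"tz": -0.3,"rx": 0,"ry": 0,"rz": 0,"fingers": 0},{"tx": 0,"ty": 0,"tz": 0,"rx": 0,"ry": 0,"rz": 0,"fingers": -1},{"tx": 0,"ty": 0,"tz": 0,"rx": 0,"ry": 0,"rz": 0,"fingers": -1},{"tx": 0,"ty": 0,"tz": 0,"rx": 0,"ry": 0,"rz": 0,"fingers": -1},{"tx": 0,"ty": 0,"tz": 0,"rx": 0,"ry": 0,"rz": 0,"fingers": -1},{"tx": 0,"ty": 0,"tz": 0,"rx": 0,"ry": 0,"rz": 0,"fingers": -1},{"tx": 0,"ty": 0,"tz": 0,"rx": 0,"ry": 0,"rz": 0,"fingers": -1},{"tx": 0,"ty": 0,"tz": 0,"rx": 0,"ry": 0,"rz": 0,"fingers": -1},{"tx": 0,"ty": 0,"tz": 0,"rx": 0,"ry": 0,"rz": 0,"fingers": -1}], "force": 40}}

```text
t: 22.93
eef_pos: [447.9, -14.4, 43.6]
orientation: [3.139, -0.064, 0.013]
contact_force: [-0.4, -1.2, 4.9]
opening: 19.8
grip_force: 39.9
```

Call:
{"fn": "send_rows", "kwargs": {"deltas": [{"tx": 0,"ty": 0,"tz": 0.3,"rx": 0,"ry": 0,"rz": 0,"fingers": -1},{"tx": 0,"ty": 0,"tz": 0.8,"rx": 0,"ry": 0,"rz": 0,"fingers": -1},{"tx": 0,"ty": 0,"tz": 0.9,"rx": 0,"ry": 0,"rz": 0,"fingers": -1},{"tx": 0.3,"ty": 0.1,"tz": 0.4,"rx": 0,"ry": 0,"rz": 0.1,"fingers": -1},{"tx": 0.7,"ty": 0.3,"tz": 0,"rx": 0,"ry": 0,"rz": 0.1,"fingers": -1},{"tx": 0.8,"ty": 0.4,"tz": 0,"rx": 0,"ry": 0,"rz": 0.1,"fingers": -1},{"tx": 0.8,"ty": 0.4,"tz": 0,"rx": 0,"ry": 0,"rz": 0.1,"fingers": -1},{"tx": 0.8,"ty": 0.4,"tz": 0,"rx": 0,"ry": 0,"rz": 0.1,"fingers": -1},{"tx": 0.8,"ty": 0.4,"tz": 0,"rx": 0,"ry": 0,"rz": 0.1,"fingers": -1},{"tx": 0.6,"ty": 0.3,"tz": 0,"rx": 0,"ry": 0,"rz": 0.1,"fingers": -1},{"tx": 0.3,"ty": 0.14,"tz": 0,"rx": 0,"ry": 0,"rz": 0,"fingers": -1},{"tx": 0,"ty": 0,"tz": 0,"rx": 0,"ry": 0,"rz": 0,"fingers": -1},{"tx": 0,"ty": 0,"tz": 0,"rx": 0,"ry": 0,"rz": 0,"fingers": -1}]}}

```text
t: 24.02
eef_pos: [548.3, 34.9, 90.1]
orientation: [3.14, 0.051, 0.007]
contact_force: [-0.5, -0.1, -3.2]
opening: 19.8
grip_force: 39.9
```

```bash
python3 - <<'E'
from fit2 import *
s=r.state(); M=R.from_rotvec(s["orientation"]).as_matrix(); print(M.round(3).tolist(),s["wrist_torque"])
W=cam("wrist",s); w=imaging.snapshot("wrist"); np.save("w13.npy",w); np.save("w13T.npy",W[1]); d=imaging.snapshot("side"); np.save("d13.npy",d)
g=cv2.cvtColor(w,cv2.COLOR_RGB2GRAY)
print("slot px",proj(W,tw(p5,[(4,7,32),(4,-7,32),(90,7,32),(90,-7,32),(-45,38,6),(-45,-38,6)])).round(1).tolist())
e=s["eef_pos"]; print("handle/foot expected",proj(W,e+np.array([[8,0,24],[-12,0,24],[0,0,-27],[13,0,-27]])).round(1).tolist())
u=proj(W,tw(p5,[(4,0,32),(85,0,32),(40,0,32)])).round(0).astype(int); print(u.tolist())
for v in (u[0],u[2]): print(v[1]-6,v[0]-20,g[v[1]-6,v[0]-20:v[0]+21].tolist())
print("foot area rows 170-260 at cols")
print(list(range(225,288,3)))
for y in range(150,270,5): print(y,*g[y,225:288:3])
E
```

```text
[[0.999, 0.033, 0.004], [0.033, -0.999, -0.001], [0.004, 0.001, -1.0]] [ 0.01989308  0.02586851 -0.00831955]
slot px [[247.8, 158.4], [266.6, 158.6], [248.2, 30.8], [269.1, 31.0], [212.6, 209.1], [300.1, 209.8]]
handle/foot expected [[256.9, 241.9], [255.6, 276.3], [256.1, 220.8], [256.7, 202.6]]
[[257, 158], [259, 39], [258, 108]]
152 237 [208, 207, 207, 205, 206, 206, 206, 206, 205, 187, 161, 151, 161, 166, 165, 166, 166, 167, 166, 166, 166, 166, 169, 168, 167, 166, 167, 166, 163, 162, 178, 199, 210, 211, 211, 210, 210, 211, 210, 209, 207]
102 238 [219, 219, 219, 220, 218, 219, 221, 218, 200, 158, 121, 118, 144, 164, 169, 170, 171, 170, 170, 170, 169, 169, 170, 169, 170, 170, 171, 170, 163, 160, 183, 212, 221, 223, 223, 221, 222, 220, 220, 219, 219]
foot area rows 170-260 at cols
[225, 228, 231, 234, 237, 240, 243, 246, 249, 252, 255, 258, 261, 264, 267, 270, 273, 276, 279, 282, 285]
150 132 214 211 208 207 206 208 188 159 166 165 166 168 167 183 212 210 208 205 175 109
155 234 232 210 204 207 205 204 186 113 161 167 166 166 167 178 211 211 208 203 204 203
160 128 184 210 162 107 1
[... 1126 characters left out ...]
228 126 90 91 91 89 90 89 86 88 90 105 220 195 131 122 122
230 167 169 169 152 102 89 89 88 88 90 88 86 87 88 88 86 103 157 169 169 167
235 170 169 170 125 72 88 86 86 90 89 87 87 88 87 87 87 71 137 169 170 170
240 169 170 168 96 75 90 88 86 87 89 89 86 86 88 88 87 72 103 168 170 170
245 170 168 160 76 97 107 107 108 113 111 108 107 111 109 113 111 84 78 162 168 168
250 168 169 145 61 89 106 107 108 108 105 104 103 108 107 105 106 80 65 148 169 168
255 168 167 118 56 69 105 109 106 103 104 104 105 106 105 106 105 80 59 125 167 167
260 167 163 86 53 62 102 103 101 104 102 106 104 104 107 105 102 76 52 97 167 168
265 166 156 66 52 59 101 115 104 104 107 105 106 110 113 114 114 80 53 71 160 167
```

```bash
python3 - <<'E'
from fit2 import *
s=r.state(); W=cam("wrist",s); e=s["eef_pos"]
for o in (-4,-3,-2): print(o,"handle top front, foot top front, foot bottom front, rows",[float(proj(W,e+[o+a,0,b])[0,1].round(1)) for a,b in ((10,24.4),(15,-27.6),(15,-43.6))])
w=np.load("w13.npy"); g=cv2.cvtColor(w,cv2.COLOR_RGB2GRAY); print(g[194:250,256].tolist())
c,sn=np.cos(p5[2]),np.sin(p5[2]); d=e[:2]-p5[:2]; print("TCP in holder",d@[c,sn],d@[-sn,c],"yaw",np.degrees(p5[2]))
E
```

```text
-4 handle top front, foot top front, foot bottom front, rows [245.7, 205.2, 198.3]
-3 handle top front, foot top front, foot bottom front, rows [244.0, 203.8, 197.0]
-2 handle top front, foot top front, foot bottom front, rows [242.2, 202.4, 195.6]
[190, 186, 183, 170, 157, 154, 152, 153, 164, 188, 203, 206, 205, 203, 204, 205, 205, 203, 199, 190, 194, 203, 210, 207, 191, 173, 156, 147, 132, 110, 96, 90, 88, 88, 86, 88, 88, 89, 89, 87, 87, 87, 89, 87, 87, 88, 87, 91, 99, 107, 109, 109, 106, 104, 105, 106]
TCP in holder -33.94816466438916 0.2761496487970663 yaw 1.3275443700553125
```

Call:
{"fn": "send_rows", "kwargs": {"deltas": [{"tx": 0,"ty": -0.025,"tz": -0.8,"rx": 0,"ry": 0,"rz": 0,"fingers": -1},{"tx": 0,"ty": 0,"tz": -0.7,"rx": 0,"ry": 0,"rz": 0,"fingers": -1},{"tx": 0,"ty": 0,"tz": -0.35,"rx": 0,"ry": 0,"rz": 0,"fingers": -1},{"tx": 0,"ty": 0,"tz": -0.1,"rx": 0,"ry": 0,"rz": 0,"fingers": -1},{"tx": 0,"ty": 0,"tz": 0,"rx": 0,"ry": 0,"rz": 0,"fingers": -1},{"tx": 0,"ty": 0,"tz": 0,"rx": 0,"ry": 0,"rz": 0,"fingers": -1}]}}

```text
t: 24.62
eef_pos: [549.3, 34.0, 52.4]
orientation: [3.14, 0.05, 0.011]
contact_force: [0.1, 0.5, -3.2]
opening: 19.6
grip_force: 39.9
```

```bash
cat > st.py <<'E'
from fit2 import *
s=r.state(); e=s["eef_pos"]; c,sn=np.cos(p5[2]),np.sin(p5[2]); d=e[:2]-p5[:2]; f=s["contact_force"]
print("t",s["t"],"TCP in holder",d@[c,sn],d@[-sn,c],"die x~",d@[c,sn]-3,"z",e[2]-43.6,"F",f[:2]@[c,sn],f[:2]@[-sn,c],f[2],"open",s["opening"])
E
python3 - <<'E'
from st import *
W=cam("wrist",s); w=imaging.snapshot("wrist"); g=cv2.cvtColor(w,cv2.COLOR_RGB2GRAY)
def hx(W,u,z): q=back(W,u,z)[:2]-p5[:2]; return (q@[c,sn]).round(1),(q@[-sn,c]).round(1)
print("w5 stop",[hx(W5,(252.8,r5),18) for r5 in (53,62,67,75)])
print("slot",proj(W,tw(p5,[(10,7,32),(10,-7,32)])).round(1).tolist()); r0=int(proj(W,tw(p5,[10,0,32]))[0,1]); print(r0,g[r0,235:285].tolist())
for y in (225,235): print(y,g[y,228:285].tolist())
print(hx(W,(255.2,215),20))
E
```

```text
t 24.6167 TCP in holder -32.594350712710515 -0.3418429802088602 die x~ -35.594350712710515 z 8.778281899121275 F 0.06574195142463723 0.4606360548378334 -3.229305864746831 open 19.57507934004517
w5 stop [(np.float64(83.8), np.float64(0.0)), (np.float64(77.3), np.float64(0.0)), (np.float64(73.6), np.float64(0.0)), (np.float64(67.6), np.float64(0.1))]
slot [[245.0, 160.5], [267.4, 160.7]]
160 [203, 203, 201, 201, 202, 205, 206, 200, 181, 147, 124, 140, 157, 163, 164, 163, 164, 164, 163, 164, 164, 163, 164, 164, 162, 163, 164, 164, 165, 165, 165, 162, 165, 180, 196, 207, 207, 207, 207, 207, 208, 207, 207, 206, 204, 205, 204, 201, 201, 199]
225 [175, 177, 178, 178, 178, 179, 188, 212, 225, 225, 214, 172, 123, 98, 91, 90, 90, 89, 91, 89, 89, 90, 89, 88, 89, 90, 89, 88, 87, 86, 88, 87, 86, 87, 87, 87, 87, 88, 87, 89, 89, 90, 103, 143, 189, 216, 220, 215, 203, 191, 182, 179, 181, 180, 177, 177, 175]
235 [165, 166, 168, 167, 163, 151, 125, 89, 70, 72, 81, 83, 87, 88, 87, 84, 84, 86, 86, 86, 86, 88, 87, 89, 89, 88, 87, 88, 87, 86, 83, 85, 84, 85, 85, 83, 84, 88, 86, 85, 87, 88, 85, 82, 74, 69, 73, 98, 135, 158, 166, 167, 166, 166, 166, 166, 166]
(np.float64(-30.3), np.float64(0.3))
```

Call:
{"fn": "send_rows", "kwargs": {"deltas": [{"tx": 0.2,"ty": 0.005,"tz": -0.05,"rx": 0,"ry": 0,"rz": 0,"fingers": -1},{"tx": 0.3,"ty": 0.007,"tz": 0,"rx": 0,"ry": 0,"rz": 0,"fingers": -1},{"tx": 0.3,"ty": 0.007,"tz": 0,"rx": 0,"ry": 0,"rz": 0,"fingers": -1},{"tx": 0.3,"ty": 0.007,"tz": 0,"rx": 0,"ry": 0,"rz": 0,"fingers": -1},{"tx": 0.3,"ty": 0.007,"tz": 0,"rx": 0,"ry": 0,"rz": 0,"fingers": -1},{"tx": 0.3,"ty": 0.007,"tz": 0,"rx": 0,"ry": 0,"rz": 0,"fingers": -1}]}}

```text
t: 25.17
eef_pos: [581.0, 35.0, 49.9]
orientation: [3.14, 0.052, 0.001]
contact_force: [-8.2, -2.2, -1.7]
opening: 19.5
grip_force: 40.0
```

```bash
python3 st.py
```

```text
t 25.1667 TCP in holder -0.857641256203329 -0.09304280262528158 die x~ -3.857641256203329 z 6.344109375397089 F -8.25236063460957 -1.9704693796782091 -1.7430439452789042 open 19.46497511154473
```

Call:
{"fn": "send_rows", "kwargs": {"deltas": [{"tx": 0.3,"ty": 0.007,"tz": 0.03,"rx": 0,"ry": 0,"rz": 0,"fingers": -1},{"tx": 0.3,"ty": 0.007,"tz": 0,"rx": 0,"ry": 0,"rz": 0,"fingers": -1},{"tx": 0.3,"ty": 0.007,"tz": 0,"rx": 0,"ry": 0,"rz": 0,"fingers": -1},{"tx": 0.3,"ty": 0.007,"tz": 0,"rx": 0,"ry": 0,"rz": 0,"fingers": -1},{"tx": 0.3,"ty": 0.007,"tz": 0,"rx": 0,"ry": 0,"rz": 0,"fingers": -1},{"tx": 0.2,"ty": 0.005,"tz": 0,"rx": 0,"ry": 0,"rz": 0,"fingers": -1}]}}

```text
t: 25.67
eef_pos: [615.1, 34.6, 50.1]
orientation: [3.138, 0.052, 0.0]
contact_force: [-9.0, -5.3, -6.5]
opening: 19.7
grip_force: 39.9
```

```bash
python3 st.py
```

```text
t 25.6667 TCP in holder 33.235007843272776 -1.2156608097923298 die x~ 30.235007843272776 z 6.456179209194225 F -9.170112511670762 -5.1111280494943365 -6.482297582156663 open 19.672161187853053
```

Call:
{"fn": "send_rows", "kwargs": {"deltas": [{"tx": 0.2,"ty": 0.06,"tz": 0,"rx": 0,"ry": 0,"rz": 0,"fingers": -1},{"tx": 0.2,"ty": 0.02,"tz": 0,"rx": 0,"ry": 0,"rz": 0,"fingers": -1},{"tx": 0.2,"ty": 0.005,"tz": 0,"rx": 0,"ry": 0,"rz": 0,"fingers": -1}]}}

```text
t: 25.92
eef_pos: [620.6, 35.4, 48.2]
orientation: [3.137, 0.053, -0.022]
contact_force: [-24.8, -9.9, 1.6]
opening: 19.6
grip_force: 39.8
```

```bash
python3 st.py
```

```text
t 25.9167 TCP in holder 38.66166499953899 -0.572027466506456 die x~ 35.66166499953899 z 4.64406525401521 F -25.002393264426715 -9.308132009624066 1.6213494518816751 open 19.645046752165825
```

It jams at die x≈36 mm with 25 N, probably because the die has pitched in the grip. I'll ease off and measure.

Call:
{"fn": "send_rows", "kwargs": {"deltas": [{"tx": -0.4,"ty": -0.06,"tz": 0.05,"rx": 0,"ry": 0,"rz": 0,"fingers": -1},{"tx": 0,"ty": 0,"tz": 0,"rx": 0,"ry": 0,"rz": 0,"fingers": -1}]}}

```text
t: 26.08
eef_pos: [617.5, 34.6, 49.8]
orientation: [3.138, 0.052, -0.003]
contact_force: [-6.5, -7.2, -10.1]
opening: 19.5
grip_force: 39.9
```

```bash
python3 - <<'E'
from st import *
W=cam("wrist",s); w=imaging.snapshot("wrist"); g=cv2.cvtColor(w,cv2.COLOR_RGB2GRAY); np.save("w14.npy",w); imaging.snapshot("side")
for q in finder.look_for("side","round_die")[:1]: print(q)
print("tilt",R.from_rotvec(s["orientation"]).as_matrix()[:,2].round(4))
print(g[150:280,256].tolist())
print([ (h,float(proj(W,e+[-3+10,0,b])[0,1].round(1))) for h,b in (("topfront",24.4),("botfront",-5.6))])
print("slot at x=60,75",proj(W,tw(p5,[(60,0,32),(60,7,32),(60,-7,32),(75,0,20)])).round(1).tolist())
for y in (225,235,250): print(y,g[y,226:286].tolist())
r0=int(proj(W,tw(p5,[60,0,32]))[0,1]); print(r0,g[r0,235:285].tolist())
E
```

```text
t 26.0833 TCP in holder 35.58192558536322 -1.3170757117245249 die x~ 32.58192558536322 z 6.236472631224345 F -6.616394258406776 -7.0124465328415635 -10.055423937104013 open 19.45768873849468
{'pixel': [237.7, 208.6], 'score': 0.65}
tilt [-0.0019 -0.0031 -1.    ]
[156, 196, 216, 217, 215, 212, 210, 209, 199, 173, 133, 121, 138, 156, 161, 153, 132, 108, 100, 96, 98, 98, 112, 135, 154, 159, 162, 162, 162, 162, 163, 162, 162, 164, 165, 164, 163, 164, 164, 163, 164, 164, 164, 166, 164, 165, 165, 166, 166, 166, 164, 164, 164, 165, 164, 163, 164, 166, 165, 165, 166, 165, 166, 167, 166, 165, 165, 165, 165, 165, 165, 163, 162, 163, 163, 163, 163, 164, 162, 160, 153, 172, 222, 242, 245, 246, 246, 245, 245, 244, 241, 235, 210, 149, 97, 82, 81, 81, 85, 99, 116, 123, 124, 126, 124, 126, 125, 124, 125, 125, 124, 124, 125, 129, 132, 136, 137, 135, 136, 136, 133, 133, 132, 129, 129, 131, 129, 131, 131, 130]
[('topfront', 244.3), ('botfront', 222.7)]
slot at x=60,75 [[254.4, 189.7], [243.3, 189.6], [265.5, 189.8], [254.6, 162.6]]
225 [230, 230, 230, 230, 229, 228, 228, 228, 228, 228, 229, 230, 230, 2
[... 385 characters left out ...]
6, 246, 245, 245, 243, 242, 241, 239, 233, 220, 203, 201, 209, 210, 208, 202, 177, 137, 97, 84, 109, 143, 162, 171, 172, 173, 172, 172, 171, 172, 171]
250 [172, 170, 170, 170, 167, 153, 122, 89, 73, 70, 77, 93, 106, 113, 114, 113, 114, 113, 114, 114, 113, 115, 117, 119, 118, 118, 119, 117, 119, 116, 116, 115, 115, 115, 116, 118, 116, 118, 118, 118, 119, 121, 120, 120, 117, 112, 100, 86, 71, 67, 73, 94, 126, 155, 167, 170, 172, 171, 171, 171]
189 [210, 209, 209, 209, 209, 210, 195, 159, 120, 103, 114, 139, 157, 164, 163, 163, 165, 164, 165, 163, 164, 163, 163, 163, 164, 163, 163, 164, 163, 160, 160, 177, 200, 210, 212, 214, 212, 212, 211, 211, 210, 212, 211, 213, 209, 208, 207, 207, 208, 210]
```

The handle's front face has shrunk in the view, so the die has pitched about 15° in the grip with its foot lagging. I'll raise the grip to 60 N and pitch the tool to bring it upright.

Call:
{"fn": "send_rows", "kwargs": {"deltas": [{"tx": 0,"ty": 0,"tz": 0,"rx": 0,"ry": 0,"rz": 0,"fingers": -1},{"tx": 0,"ty": 0.02,"tz": 0,"rx": 0,"ry": -0.8,"rz": 0,"fingers": -1},{"tx": 0,"ty": 0.02,"tz": 0,"rx": 0,"ry": -0.8,"rz": 0,"fingers": -1},{"tx": 0,"ty": 0,"tz": 0,"rx": 0,"ry": -0.7,"rz": 0,"fingers": -1},{"tx": 0,"ty": 0,"tz": 0,"rx": 0,"ry": 0,"rz": 0,"fingers": -1}], "force": 60}}

```text
t: 26.65
eef_pos: [619.2, 36.1, 52.4]
orientation: [3.11, 0.052, 0.39]
contact_force: [-0.9, -3.8, -5.0]
opening: 19.5
grip_force: 60.0
```

```bash
python3 - <<'E'
from st import *
W=cam("wrist",s); w=imaging.snapshot("wrist"); g=cv2.cvtColor(w,cv2.COLOR_RGB2GRAY); np.save("w15.npy",w)
M=R.from_rotvec(s["orientation"]).as_matrix(); print("tool z",M[:,2].round(3))
print(g[200:280,256].tolist())
# top-front & bottom-front handle edges in tool-x coordinate for given heights
w0=np.load("w14.npy"); 
for o,th in ((-3,0),(-3,10),(-3,18)):
  print(o,th,[float(proj(W,e+[o+a*np.cos(np.radians(th))+b*np.sin(np.radians(th)),0,b*np.cos(np.radians(th))-a*np.sin(np.radians(th))])[0,1].round(1)) for a,b in ((10,24.4),(10,-5.6))])
E
```

```text
t 26.65 TCP in holder 37.29618317666346 0.18161502392532552 die x~ 34.29618317666346 z 8.84611964190644 F -1.0092627123324847 -3.7852459829827376 -4.997514532459946 open 19.488965814273666
tool z [ 0.247 -0.003 -0.969]
[166, 166, 165, 166, 167, 165, 165, 165, 167, 166, 164, 165, 165, 165, 167, 166, 167, 166, 165, 164, 163, 167, 165, 164, 164, 164, 165, 166, 166, 167, 166, 166, 165, 165, 164, 168, 195, 226, 239, 241, 240, 240, 240, 240, 237, 224, 183, 126, 93, 93, 103, 113, 116, 110, 105, 107, 113, 116, 115, 117, 117, 115, 115, 114, 115, 117, 116, 115, 117, 117, 116, 115, 114, 114, 113, 111, 113, 114, 111, 113]
-3 0 [231.5, 223.9]
-3 10 [223.1, 225.3]
-3 18 [217.0, 226.8]
```

```bash
python3 - <<'E'
from fit2 import *
i=imaging.camera_info("wrist"); T=np.linalg.inv(np.array(i["mount"]))
def rows(X,ph):
    c,s=np.cos(ph),np.sin(ph); P=[(10,12),(10,-18)]  # x fwd, height over pivot; tool z = -height
    Q=[(X+a*c+b*s,0,-(b*c-a*s)-12.4) for a,b in P]
    return proj((K,T),np.array(Q,float))[:,1]
from scipy.optimize import fsolve
print("upright check",rows(-3,0))
for o in ((244,224),(248.5,243),(250,246.5)):
    v=fsolve(lambda v:rows(*v)-np.array(o),[-4,.2]); print(o,v[0],np.degrees(v[1]))
E
```

```text
upright check [243.81881292 222.36689779]
(244, 224) -3.622401534923638 1.7848671978701258
(248.5, 243) -11.143983996827727 19.772121985742416
(250, 246.5) -12.68567524684937 22.404393913166608
```

The die slid about 9 mm back in the pads and pitched. I'll pull it back onto the apron, set it down, and regrasp with the fingers closing along the push direction.

Call:
{"fn": "send_rows", "kwargs": {"deltas": [{"tx": -0.3,"ty": -0.007,"tz": 0.03,"rx": 0,"ry": 0,"rz": 0,"fingers": -1},{"tx": -0.4,"ty": -0.01,"tz": 0.03,"rx": 0,"ry": 0,"rz": 0,"fingers": -1},{"tx": -0.4,"ty": -0.01,"tz": 0,"rx": 0,"ry": 0,"rz": 0,"fingers": -1},{"tx": -0.4,"ty": -0.01,"tz": 0,"rx": 0,"ry": -0.4,"rz": 0,"fingers": -1},{"tx": -0.4,"ty": -0.01,"tz": 0.06,"rx": 0,"ry": -0.4,"rz": 0,"fingers": -1},{"tx": -0.4,"ty": -0.01,"tz": 0,"rx": 0,"ry": 0,"rz": 0,"fingers": -1},{"tx": -0.2,"ty": 0,"tz": 0,"rx": 0,"ry": 0,"rz": 0,"fingers": -1},{"tx": 0,"ty": 0,"tz": 0,"rx": 0,"ry": 0,"rz": 0,"fingers": -1}]}}

```text
t: 27.37
eef_pos: [571.0, 36.1, 55.1]
orientation: [3.093, 0.05, 0.516]
contact_force: [-0.5, -0.1, -3.1]
opening: 19.1
grip_force: 59.9
```

```bash
python3 - <<'E'
from st import *
W=cam("wrist",s); w=imaging.snapshot("wrist"); g=cv2.cvtColor(w,cv2.COLOR_RGB2GRAY); np.save("w16.npy",w)
M=R.from_rotvec(s["orientation"]).as_matrix(); print("tool z",M[:,2].round(3),s["wrist_torque"])
print(g[190:280,256].tolist())
imaging.snapshot("side")
for q in finder.look_for("side","round_die")[:1]: print(q, back(cam("side"),q["pixel"],40))
E
```

```text
t 27.3667 TCP in holder -10.88508505819526 1.240297104666165 die x~ -13.88508505819526 z 11.505558281840187 F -0.4576646248579584 -0.13454049083445277 -3.0907600614111 open 19.135475028679508
tool z [ 0.324 -0.001 -0.946] [ 0.05513763  0.33884216 -0.00168745]
[163, 164, 163, 162, 163, 162, 161, 161, 161, 162, 160, 161, 161, 160, 159, 160, 160, 160, 159, 159, 159, 158, 160, 160, 158, 167, 191, 201, 182, 140, 106, 93, 91, 89, 89, 90, 90, 87, 89, 88, 88, 87, 89, 103, 129, 153, 176, 199, 211, 212, 211, 210, 210, 210, 205, 185, 148, 106, 86, 88, 98, 102, 104, 105, 106, 104, 104, 105, 105, 103, 106, 105, 106, 105, 104, 104, 106, 106, 107, 106, 105, 105, 105, 101, 103, 103, 101, 102, 103, 103]
{'pixel': [257.6, 217.3], 'score': 0.73} [549.74766628  44.90922302  40.        ]
```

Call:
{"fn": "send_rows", "kwargs": {"deltas": [{"tx": 0,"ty": -0.05,"tz": 0,"rx": 0,"ry": -0.4,"rz": 0,"fingers": -1},{"tx": 0,"ty": 0,"tz": -0.03,"rx": 0,"ry": 0,"rz": 0,"fingers": -1}]}}

```text
t: 27.68
eef_pos: [571.0, 35.1, 54.0]
orientation: [3.08, 0.05, 0.582]
contact_force: [-1.1, 0.2, -4.1]
opening: 19.3
grip_force: 59.9
```

Call:
{"fn": "send_rows", "kwargs": {"deltas": [{"tx": 0,"ty": 0,"tz": -0.06,"rx": 0,"ry": 0,"rz": 0,"fingers": -1},{"tx": 0,"ty": 0,"tz": 0,"rx": 0,"ry": 0,"rz": 0,"fingers": -1}]}}

```text
t: 27.85
eef_pos: [571.8, 34.9, 53.3]
orientation: [3.08, 0.049, 0.581]
contact_force: [-1.3, -0.2, -2.3]
opening: 19.3
grip_force: 59.9
```

Call:
{"fn": "send_rows", "kwargs": {"deltas": [{"tx": 0,"ty": 0,"tz": -0.03,"rx": 0,"ry": 0,"rz": 0,"fingers": -1},{"tx": 0,"ty": 0,"tz": 0,"rx": 0,"ry": 0,"rz": 0,"fingers": 0},{"tx": 0,"ty": 0,"tz": 0,"rx": 0,"ry": 0,"rz": 0,"fingers": 0},{"tx": 0,"ty": 0,"tz": 0,"rx": 0,"ry": 0,"rz": 0,"fingers": 0},{"tx": 0,"ty": 0,"tz": 0,"rx": 0,"ry": 0,"rz": 0,"fingers": 0},{"tx": -0.2,"ty": 0,"tz": 0.5,"rx": 0,"ry": 0,"rz": 0,"fingers": 0},{"tx": -0.35,"ty": 0,"tz": 0.9,"rx": 0,"ry": 0,"rz": 0,"fingers": 0},{"tx": -0.35,"ty": 0,"tz": 0.9,"rx": 0,"ry": 0.5,"rz": 0,"fingers": 0},{"tx": 0,"ty": 0,"tz": 1,"rx": 0,"ry": 1,"rz": 0,"fingers": 0},{"tx": 0,"ty": -0.5,"tz": 1,"rx": 0,"ry": 1,"rz": 0,"fingers": 0},{"tx": 0,"ty": -0.5,"tz": 0.6,"rx": 0,"ry": 1,"rz": 0,"fingers": 0},{"tx": 0,"ty": -0.5,"tz": 0,"rx": 0,"ry": 0,"rz": 1,"fingers": 0},{"tx": 0,"ty": -0.5,"tz": 0,"rx": 0,"ry": 0,"rz": 1,"fingers": 0},{"tx": 0,"ty": 0,"tz": 0,"rx": 0,"ry": 0,"rz": 1,"fingers": 0},{"tx": 0,"ty": 0,"tz": 0,"rx": 0,"ry": 0,"rz": 1,"fingers": 0},{"tx": 0,"ty": 0,"tz": 0,"rx": 0,"ry": 0,"rz": 1,"fingers": 0},{"tx": 0,"ty": 0,"tz": 0,"rx": 0,"ry": 0,"rz": 1,"fingers": 0},{"tx": 0,"ty": 0,"tz": 0,"rx": 0,"ry": 0,"rz": 1,"fingers": 0}]}}

```text
t: 29.35
eef_pos: [553.1, -4.6, 148.3]
orientation: [-2.905, -1.178, -0.03]
contact_force: [0.2, 0.0, -0.9]
opening: 46.1
grip_force: 0.0
```

Call:
{"fn": "send_rows", "kwargs": {"deltas": [{"tx": 0,"ty": 0,"tz": 0,"rx": 0,"ry": 0,"rz": 1,"fingers": 0},{"tx": 0,"ty": 0,"tz": 0,"rx": 0,"ry": 0,"rz": 1,"fingers": 0},{"tx": 0,"ty": 0,"tz": 0,"rx": 0,"ry": 0,"rz": 1,"fingers": 0},{"tx": 0,"ty": 0,"tz": 0,"rx": 0,"ry": 0,"rz": 1,"fingers": 0},{"tx": 0,"ty": 0,"tz": 0,"rx": 0,"ry": 0,"rz": 1,"fingers": 0},{"tx": 0,"ty": 0,"tz": 0,"rx": 0,"ry": 0,"rz": 1,"fingers": 0},{"tx": 0,"ty": 0,"tz": 0,"rx": 0,"ry": 0,"rz": 1,"fingers": 0},{"tx": 0,"ty": 0,"tz": 0,"rx": 0,"ry": 0,"rz": 0,"fingers": 0}]}}

```text
t: 30.02
eef_pos: [553.2, -4.5, 148.3]
orientation: [-2.287, -2.136, -0.024]
contact_force: [0.1, -0.2, 0.2]
opening: 46.4
grip_force: 0.0
```

```bash
python3 - <<'E'
from st import *
W=cam("wrist",s); w=imaging.snapshot("wrist"); g=cv2.cvtColor(w,cv2.COLOR_RGB2GRAY); np.save("w17.npy",w); np.save("w17T.npy",W[1])
M=R.from_rotvec(s["orientation"]).as_matrix(); print(M.round(3).tolist())
for q in finder.look_for("wrist","round_die")[:2]: print(q["pixel"],q["score"], back(W,q["pixel"],45))
D=tw(p5,[(-29,0,74),(-29,0,22),(-29,0,6)]); u=proj(W,D).round(1); print(u.tolist(),D[0])
x,y=u[0].astype(int)
print("cols",x-30,"step 2")
for yy in range(y-34,y+31,3): print(yy,*g[yy,x-30:x+31:2])
E
```

```text
t 30.0167 TCP in holder -29.603317014961863 -38.9069832925341 die x~ -32.60331701496186 z 104.70248641462436 F 0.125988432148395 -0.23594286739698148 0.18300286476879146 open 46.44948506756495
[[0.068, 0.998, 0.003], [0.997, -0.068, 0.019], [0.02, 0.001, -1.0]]
[253.8, 151.1] 0.89 [554.40369582  34.89673295  45.        ]
[[251.9, 156.5], [252.3, 148.7], [252.4, 146.7]] [552.89580746  34.40970535  74.        ]
cols 221 step 2
122 131 132 135 131 128 113 106 178 198 185 188 188 194 201 201 202 202 202 202 202 200 202 200 164 123 120 120 120 128 179 216
125 129 126 127 128 125 117 103 173 198 201 201 203 204 204 204 201 202 203 202 193 149 140 138 128 119 121 120 120 164 234 239
128 127 126 125 127 126 118 94 154 197 201 200 201 202 202 201 200 202 200 202 201 162 124 124 120 118 121 122 122 135 209 233
131 127 126 126 128 128 116 91 145 195 201 201 199 202 202 200 199 197 194 196 200 197 193 192 162 123 121 121 121 121 131 139
134 126 125 123 124 125 119 89 135 194 200 195 191 190 167 173 195 209 212 214 200 191 197 203 190 136 123 124 121 122 124 136
137 123 124 125 126 128 121 91 116
[... 1340 characters left out ...]
 160 164 168 173 176 176 150 119 103 90 87 86 98 126 152 159 148
173 122 122 124 129 129 127 126 123 91 121 185 192 182 164 161 179 193 179 140 119 116 116 106 91 110 140 159 167 171 155 144
176 128 129 131 128 127 126 126 118 86 105 165 178 134 128 127 137 175 164 139 159 164 169 165 152 161 165 165 170 174 174 174
179 128 129 126 127 126 125 126 119 89 101 170 181 133 127 126 135 168 193 195 197 195 197 194 182 183 181 171 170 170 165 162
182 126 126 124 123 124 122 125 124 119 115 161 182 176 160 145 163 172 171 165 161 158 157 153 146 144 143 147 147 140 128 130
185 123 122 121 121 120 122 126 125 126 128 131 135 137 133 132 138 141 141 138 144 147 149 152 152 154 155 154 152 150 145 134
```

Call:
{"fn": "send_rows", "kwargs": {"deltas": [{"tx": 0.1,"ty": 0.96,"tz": -0.3,"rx": -0.18,"ry": 0,"rz": 0.85,"fingers": 0},{"tx": 0,"ty": 0.96,"tz": -0.7,"rx": 0,"ry": 0,"rz": 0,"fingers": 0},{"tx": 0,"ty": 0,"tz": -1,"rx": 0,"ry": 0,"rz": 0,"fingers": 0},{"tx": 0,"ty": 0,"tz": -1,"rx": 0,"ry": 0,"rz": 0,"fingers": 0},{"tx": 0,"ty": 0,"tz": -1,"rx": 0,"ry": 0,"rz": 0,"fingers": 0},{"tx": 0,"ty": 0,"tz": -0.6,"rx": 0,"ry": 0,"rz": 0,"fingers": 0},{"tx": 0,"ty": 0,"tz": -0.24,"rx": 0,"ry": 0,"rz": 0,"fingers": 0},{"tx": 0,"ty": 0,"tz": 0,"rx": 0,"ry": 0,"rz": 0,"fingers": -0.3}]}}

```text
t: 30.78
eef_pos: [554.4, 34.1, 49.8]
orientation: [-2.203, -2.237, -0.0]
contact_force: [-0.7, 0.4, -0.0]
opening: 43.6
grip_force: 0.0
```

```bash
python3 st.py; python3 -c "
from h import *
print(R.from_rotvec(r.state()['orientation']).as_matrix().round(3).tolist())"
```

```text
t 30.7833 TCP in holder -27.47583033302432 -0.358765093571534 die x~ -30.47583033302432 z 6.174187088259252 F -0.6815531807562264 0.3972441075212106 -0.0343533496204588 open 43.58996090199434
[[-0.015, 1.0, -0.001], [1.0, 0.015, 0.001], [0.001, -0.001, -1.0]]
```

Call:
{"fn": "send_rows", "kwargs": {"deltas": [{"tx": 0,"ty": 0,"tz": 0.03,"rx": 0,"ry": 0,"rz": 0,"fingers": -1},{"tx": 0,"ty": 0,"tz": 0,"rx": 0,"ry": 0,"rz": 0,"fingers": -1},{"tx": 0,"ty": 0,"tz": 0,"rx": 0,"ry": 0,"rz": 0,"fingers": -1},{"tx": 0,"ty": 0,"tz": 0,"rx": 0,"ry": 0,"rz": 0,"fingers": -1},{"tx": 0,"ty": 0,"tz": 0,"rx": 0,"ry": 0,"rz": 0,"fingers": -1},{"tx": 0,"ty": 0,"tz": 0,"rx": 0,"ry": 0,"rz": 0,"fingers": -1},{"tx": 0,"ty": 0,"tz": 0,"rx": 0,"ry": 0,"rz": 0,"fingers": -1}], "force": 60}}

```text
t: 31.37
eef_pos: [556.1, 33.9, 52.4]
orientation: [2.201, 2.239, 0.004]
contact_force: [-2.1, 0.9, 6.3]
opening: 19.5
grip_force: 59.7
```

Call:
{"fn": "send_rows", "kwargs": {"deltas": [{"tx": 0,"ty": 0,"tz": 0.07,"rx": 0,"ry": 0,"rz": 0,"fingers": -1},{"tx": 0,"ty": 0,"tz": 0,"rx": 0,"ry": 0,"rz": 0,"fingers": -1}]}}

```text
t: 31.53
eef_pos: [554.8, 34.0, 52.5]
orientation: [-2.202, -2.24, -0.002]
contact_force: [0.6, 0.4, -2.7]
opening: 19.4
grip_force: 59.7
```

```bash
python3 - <<'E'
from st import *
W=cam("wrist",s); w=imaging.snapshot("wrist"); g=cv2.cvtColor(w,cv2.COLOR_RGB2GRAY); np.save("w18.npy",w)
h=-s["eef_pos"][2]+7.5
for nm,a,b in (("topfront",10,68),("botfront",10,38),("foottop",15,16),("footbot",15,0)): print(nm,proj(W,e+[0,a,h+b]).round(1).tolist())
print(g[185:275,256].tolist())
for y in (215,235): print(y,g[y,220:292:2].tolist())
E
```

```text
t 31.5333 TCP in holder -27.064357416862965 -0.42485166402857144 die x~ -30.064357416862965 z 8.86956400741628 F 0.5749227789753516 0.40558442218538254 -2.7297897811284333 open 19.383631161482523
topfront [[256.4, 240.0]]
botfront [[256.2, 219.3]]
foottop [[256.2, 200.7]]
footbot [[256.1, 194.1]]
[192, 191, 192, 193, 192, 190, 187, 176, 162, 145, 126, 111, 104, 104, 106, 112, 125, 133, 137, 137, 137, 138, 137, 138, 135, 129, 127, 129, 133, 132, 127, 118, 106, 99, 90, 78, 67, 65, 68, 65, 65, 65, 67, 64, 66, 65, 64, 64, 66, 64, 65, 63, 65, 69, 73, 75, 76, 77, 76, 77, 75, 74, 72, 71, 66, 63, 59, 58, 57, 60, 60, 59, 59, 60, 59, 58, 58, 59, 59, 59, 59, 57, 56, 58, 60, 63, 79, 103, 121, 125]
215 [68, 71, 71, 72, 71, 75, 94, 115, 132, 134, 133, 133, 132, 131, 135, 137, 132, 128, 127, 132, 130, 124, 126, 132, 138, 206, 232, 219, 123, 90, 94, 110, 116, 114, 132, 148]
235 [110, 111, 112, 112, 111, 111, 110, 90, 54, 60, 60, 60, 62, 62, 62, 66, 66, 65, 65, 65, 62, 64, 66, 66, 67, 66, 60, 63, 100, 114, 115, 115, 116, 115, 116, 117]
```

Call:
{"fn": "send_rows", "kwargs": {"deltas": [{"tx": 0.2,"ty": 0.005,"tz": 0.02,"rx": 0,"ry": 0,"rz": 0,"fingers": -1},{"tx": 0.3,"ty": 0.007,"tz": 0,"rx": 0,"ry": 0,"rz": 0,"fingers": -1},{"tx": 0.3,"ty": 0.012,"tz": 0,"rx": 0,"ry": 0,"rz": 0,"fingers": -1},{"tx": 0.3,"ty": 0.02,"tz": 0,"rx": 0,"ry": 0,"rz": 0,"fingers": -1},{"tx": 0.3,"ty": 0.02,"tz": 0,"rx": 0,"ry": 0,"rz": 0,"fingers": -1},{"tx": 0.3,"ty": 0.02,"tz": 0,"rx": 0,"ry": 0,"rz": 0,"fingers": -1},{"tx": 0.3,"ty": 0.015,"tz": 0,"rx": 0,"ry": 0,"rz": 0,"fingers": -1},{"tx": 0.3,"ty": 0.007,"tz": 0,"rx": 0,"ry": 0,"rz": 0,"fingers": -1}]}}

```text
t: 32.25
eef_pos: [599.3, 34.9, 52.6]
orientation: [-2.2, -2.239, 0.006]
contact_force: [-4.9, -3.9, 0.5]
opening: 19.4
grip_force: 59.7
```

```bash
python3 st.py
```

```text
t 32.25 TCP in holder 17.354331755139924 -0.5339104077624974 die x~ 14.354331755139924 z 8.986639818704454 F -5.0161774123030485 -3.7350661851654445 0.4749281959393667 open 19.42798914738385
```

Call:
{"fn": "send_rows", "kwargs": {"deltas": [{"tx": 0.3,"ty": 0.015,"tz": 0.02,"rx": 0,"ry": 0,"rz": 0,"fingers": -1},{"tx": 0.3,"ty": 0.015,"tz": 0,"rx": 0,"ry": 0,"rz": 0,"fingers": -1},{"tx": 0.3,"ty": 0.01,"tz": 0,"rx": 0,"ry": 0,"rz": 0,"fingers": -1},{"tx": 0.3,"ty": 0.007,"tz": 0,"rx": 0,"ry": 0,"rz": 0,"fingers": -1}]}}

```text
t: 32.58
eef_pos: [626.6, 36.6, 53.3]
orientation: [2.202, 2.239, 0.003]
contact_force: [1.3, -1.6, -3.6]
opening: 19.5
grip_force: 59.7
```

```bash
python3 st.py
```

```text
t 32.5833 TCP in holder 44.7483395853578 0.4980739359564042 die x~ 41.7483395853578 z 9.682722864470122 F 1.2487420923355264 -1.6126166930011179 -3.6162445128572345 open 19.46805560730496
```

Call:
{"fn": "send_rows", "kwargs": {"deltas": [{"tx": 0.15,"ty": -0.02,"tz": -0.02,"rx": 0,"ry": 0,"rz": 0,"fingers": -1},{"tx": 0.1,"ty": -0.02,"tz": -0.02,"rx": 0,"ry": 0,"rz": 0,"fingers": -1},{"tx": 0.1,"ty": 0,"tz": 0,"rx": 0,"ry": 0,"rz": 0,"fingers": -1}]}}

```text
t: 32.83
eef_pos: [632.6, 36.7, 52.5]
orientation: [-2.202, -2.24, -0.003]
contact_force: [-0.8, 1.0, -2.6]
opening: 19.4
grip_force: 59.7
```

Call:
{"fn": "send_rows", "kwargs": {"deltas": [{"tx": 0.08,"ty": 0,"tz": 0,"rx": 0,"ry": 0,"rz": 0,"fingers": -1},{"tx": 0.08,"ty": 0,"tz": 0,"rx": 0,"ry": 0,"rz": 0,"fingers": -1}]}}

```text
t: 33.0
eef_pos: [635.5, 36.6, 52.7]
orientation: [-2.202, -2.24, -0.003]
contact_force: [0.6, -0.1, -3.5]
opening: 19.5
grip_force: 59.7
```

```bash
python3 st.py
```

```text
t 33.0 TCP in holder 53.65867980220953 0.24505863175209927 die x~ 50.65867980220953 z 9.098053504966728 F 0.5545179417103296 -0.12682822694121992 -3.494045606120873 open 19.468059677968917
```

Call:
{"fn": "send_rows", "kwargs": {"deltas": [{"tx": 0.06,"ty": 0,"tz": -0.02,"rx": 0,"ry": 0,"rz": 0,"fingers": -1},{"tx": 0.06,"ty": 0,"tz": 0,"rx": 0,"ry": 0,"rz": 0,"fingers": -1},{"tx": 0.06,"ty": 0,"tz": 0,"rx": 0,"ry": 0,"rz": 0,"fingers": -1}]}}

```text
t: 33.25
eef_pos: [639.1, 36.3, 52.5]
orientation: [-2.202, -2.24, -0.002]
contact_force: [-0.3, 0.6, -3.0]
opening: 19.5
grip_force: 59.7
```

Call:
{"fn": "send_rows", "kwargs": {"deltas": [{"tx": 0.06,"ty": 0,"tz": -0.02,"rx": 0,"ry": 0,"rz": 0,"fingers": -1},{"tx": 0.06,"ty": 0,"tz": 0,"rx": 0,"ry": 0,"rz": 0,"fingers": -1}]}}

```text
t: 33.42
eef_pos: [641.1, 36.3, 52.4]
orientation: [-2.202, -2.24, -0.002]
contact_force: [-2.8, 0.6, 2.6]
opening: 19.6
grip_force: 59.7
```

Call:
{"fn": "send_rows", "kwargs": {"deltas": [{"tx": 0.04,"ty": 0,"tz": 0.02,"rx": 0,"ry": 0,"rz": 0,"fingers": -1},{"tx": 0.04,"ty": 0,"tz": 0,"rx": 0,"ry": 0,"rz": 0,"fingers": -1}]}}

```text
t: 33.58
eef_pos: [643.1, 36.3, 52.5]
orientation: [-2.202, -2.24, -0.002]
contact_force: [-2.7, 0.1, 1.8]
opening: 19.3
grip_force: 59.7
```

Call:
{"fn": "send_rows", "kwargs": {"deltas": [{"tx": 0.04,"ty": 0,"tz": 0,"rx": 0,"ry": 0,"rz": 0,"fingers": -1},{"tx": 0,"ty": 0,"tz": 0,"rx": 0,"ry": 0,"rz": 0,"fingers": -1}]}}

```text
t: 33.75
eef_pos: [644.0, 36.3, 52.5]
orientation: [-2.202, -2.24, -0.002]
contact_force: [-2.7, 0.3, 2.4]
opening: 19.3
grip_force: 59.7
```

Call:
{"fn": "send_rows", "kwargs": {"deltas": [{"tx": 0.05,"ty": 0,"tz": 0,"rx": 0,"ry": 0,"rz": 0,"fingers": -1},{"tx": 0.05,"ty": 0,"tz": 0,"rx": 0,"ry": 0,"rz": 0,"fingers": -1}]}}

```text
t: 33.92
eef_pos: [645.3, 36.3, 52.5]
orientation: [-2.202, -2.24, -0.001]
contact_force: [-7.3, -0.1, 6.1]
opening: 19.6
grip_force: 59.8
```

Call:
{"fn": "send_rows", "kwargs": {"deltas": [{"tx": 0.05,"ty": 0,"tz": 0,"rx": 0,"ry": 0,"rz": 0,"fingers": -1},{"tx": 0.05,"ty": 0,"tz": 0,"rx": 0,"ry": 0,"rz": 0,"fingers": -1}]}}

```text
t: 34.08
eef_pos: [645.6, 36.3, 52.5]
orientation: [-2.2, -2.238, 0.003]
contact_force: [-11.5, -0.2, 9.5]
opening: 19.4
grip_force: 59.8
```

Call:
{"fn": "send_rows", "kwargs": {"deltas": [{"tx": 0,"ty": 0,"tz": 0,"rx": 0,"ry": 0,"rz": 0,"fingers": -1}]}}

```text
t: 34.17
eef_pos: [645.5, 36.3, 52.5]
orientation: [-2.2, -2.238, 0.003]
contact_force: [-9.1, -1.1, 9.0]
opening: 19.3
grip_force: 59.8
```

Call:
{"fn": "send_rows", "kwargs": {"deltas": [{"tx": 0,"ty": 0,"tz": 0,"rx": 0,"ry": 0,"rz": 0,"fingers": -1},{"tx": 0,"ty": 0,"tz": 0,"rx": 0,"ry": 0,"rz": 0,"fingers": -1},{"tx": 0,"ty": 0,"tz": 0,"rx": 0,"ry": 0,"rz": 0,"fingers": -1},{"tx": 0,"ty": 0,"tz": 0,"rx": 0,"ry": 0,"rz": 0,"fingers": -1},{"tx": 0,"ty": 0,"tz": 0,"rx": 0,"ry": 0,"rz": 0,"fingers": -1},{"tx": 0,"ty": 0,"tz": 0,"rx": 0,"ry": 0,"rz": 0,"fingers": -1}]}}

```text
t: 34.67
eef_pos: [645.5, 36.3, 52.5]
orientation: [-2.2, -2.238, 0.003]
contact_force: [-10.0, -0.1, 9.1]
opening: 19.5
grip_force: 59.8
```

Call:
{"fn": "send_rows", "kwargs": {"deltas": [{"tx": -0.06,"ty": 0,"tz": 0.02,"rx": 0,"ry": 0,"rz": 0,"fingers": -1},{"tx": 0,"ty": 0,"tz": 0,"rx": 0,"ry": 0,"rz": 0,"fingers": -1}], "force": 20}}

```text
t: 34.83
eef_pos: [645.6, 36.2, 52.5]
orientation: [-2.201, -2.239, 0.0]
contact_force: [-5.5, -0.9, 2.4]
opening: 20.1
grip_force: 20.0
```

Call:
{"fn": "send_rows", "kwargs": {"deltas": [{"tx": 0,"ty": 0,"tz": 0,"rx": 0,"ry": 0,"rz": 0,"fingers": -0.15},{"tx": 0,"ty": 0,"tz": 0,"rx": 0,"ry": 0,"rz": 0,"fingers": -0.15},{"tx": 0,"ty": 0,"tz": 0,"rx": 0,"ry": 0,"rz": 0,"fingers": -0.15},{"tx": 0,"ty": 0,"tz": 0,"rx": 0,"ry": 0,"rz": 0,"fingers": -0.15},{"tx": 0,"ty": 0,"tz": 0,"rx": 0,"ry": 0,"rz": 0,"fingers": -0.15}]}}

```text
t: 35.25
eef_pos: [647.5, 36.2, 52.9]
orientation: [2.202, 2.239, 0.004]
contact_force: [-0.8, -0.1, -0.2]
opening: 39.3
grip_force: 0.0
```

Call:
{"fn": "send_rows", "kwargs": {"deltas": [{"tx": 0,"ty": 0,"tz": 0.4,"rx": 0,"ry": 0,"rz": 0,"fingers": -0.15},{"tx": 0,"ty": 0,"tz": 0.8,"rx": 0,"ry": 0,"rz": 0,"fingers": -0.15},{"tx": 0,"ty": 0,"tz": 1,"rx": 0,"ry": 0,"rz": 0,"fingers": -0.15},{"tx": 0,"ty": -0.5,"tz": 1,"rx": 0,"ry": 0,"rz": 0,"fingers": -0.15},{"tx": 0,"ty": -0.8,"tz": 1,"rx": 0,"ry": 0,"rz": 0,"fingers": -0.15},{"tx": 0,"ty": -0.8,"tz": 0.8,"rx": 0,"ry": 0,"rz": 0,"fingers": -0.15},{"tx": 0,"ty": 0,"tz": 0,"rx": 0,"ry": 0,"rz": 0,"fingers": -0.15},{"tx": 0,"ty": 0,"tz": 0,"rx": 0,"ry": 0,"rz": 0,"fingers": -0.15}]}}

```text
t: 35.92
eef_pos: [647.6, -6.3, 154.1]
orientation: [2.203, 2.237, 0.006]
contact_force: [0.5, -0.5, 0.0]
opening: 39.4
grip_force: 0.0
```

```bash
python3 - <<'E'
from st import *
W=cam("wrist",s); w=imaging.snapshot("wrist"); g=cv2.cvtColor(w,cv2.COLOR_RGB2GRAY); np.save("w19.npy",w); np.save("w19T.npy",W[1])
for q in finder.look_for("wrist","round_die")[:2]: print(q["pixel"],q["score"], back(W,q["pixel"],60))
D=tw(p5,[(62,0,74),(62,0,44),(62,0,32)]); u=proj(W,D).round(1); print(u.tolist(),D[0])
x,y=u[0].astype(int)
print("cols",x-50,"step 3")
for yy in range(y-34,y+31,3): print(yy,*g[yy,x-50:x+40:3])
print("flap ends",proj(W,tw(p5,[(0,19.5,24),(0,-14.5,24),(0,0,24)])).round(1).tolist())
E
```

```text
t 35.9167 TCP in holder 64.74892509192955 -42.92120217437573 die x~ 61.74892509192955 z 110.54523961405667 F 0.5009231642637113 -0.4742985908656673 0.012217553639618184 open 39.404039910092415
[250.7, 144.8] 0.56 [643.186292    37.93614142  60.        ]
[[251.4, 148.8], [251.6, 144.1], [251.7, 142.5]] [643.87138189  36.51798854  74.        ]
cols 201 step 3
114 239 241 241 241 241 242 242 242 242 242 242 242 242 215 153 220 242 242 243 242 243 243 243 243 243 243 243 243 243 243
117 238 241 241 241 241 240 240 241 241 241 241 241 241 215 149 211 241 242 242 242 242 242 242 242 242 242 242 242 242 243
120 239 239 240 240 240 240 240 240 240 241 240 241 241 240 237 240 242 242 242 242 242 242 242 243 243 242 243 243 243 243
123 238 238 238 238 238 238 239 239 239 239 240 239 240 240 240 240 241 241 241 241 242 242 242 242 242 242 242 242 242 242
126 238 238 239 238 239 239 239 239 239 240 239 239 239 239 240 240 240 241 240 240 241 240 240 241 241 241 241 241 241 242
129 237 237 238 238 238 238 238 238 238 238 238 239 238 239 239 240 240 239 240 240 240 240 241 241 241 241 241 241 241 
[... 1346 characters left out ...]
3 223 225 239 240 240
165 109 232 237 238 237 237 237 237 237 237 237 237 237 233 148 166 235 236 225 219 220 219 220 220 220 219 221 233 238 238
168 118 212 236 236 236 237 236 237 237 236 237 237 237 236 218 222 237 238 237 227 219 220 220 220 220 220 220 233 238 239
171 203 226 231 230 230 229 230 233 232 226 226 227 226 226 225 226 231 230 225 217 207 206 206 206 206 204 203 219 223 223
174 195 196 179 174 171 170 169 171 170 167 169 170 168 168 168 165 164 165 164 165 162 163 163 163 175 176 173 171 171 161
177 143 145 141 135 132 123 128 127 135 139 135 131 128 124 128 120 116 116 116 116 122 124 124 124 123 124 122 124 121 118
flap ends [[185.9, 121.4], [188.4, 157.1], [187.4, 142.1]]
```

The die stands home with its handle at pixel (252,149), but floor friction makes the share of force on the stop uncertain. There is time left, so I'll grip again and press once more with less floor load.

Call:
{"fn": "send_rows", "kwargs": {"deltas": [{"tx": -0.15,"ty": 0.8,"tz": -0.4,"rx": 0,"ry": 0,"rz": 0,"fingers": -0.15},{"tx": 0,"ty": 0.8,"tz": -0.4,"rx": 0,"ry": 0,"rz": 0,"fingers": -0.15},{"tx": 0,"ty": 0.52,"tz": -0.4,"rx": 0,"ry": 0,"rz": 0,"fingers": -0.15},{"tx": 0,"ty": 0,"tz": -0.9,"rx": 0,"ry": 0,"rz": 0,"fingers": -0.15},{"tx": 0,"ty": 0,"tz": -0.9,"rx": 0,"ry": 0,"rz": 0,"fingers": -0.15},{"tx": 0,"ty": 0,"tz": -0.9,"rx": 0,"ry": 0,"rz": 0,"fingers": -0.15},{"tx": 0,"ty": 0,"tz": -0.8,"rx": 0,"ry": 0,"rz": 0,"fingers": -0.15},{"tx": 0,"ty": 0,"tz": -0.3,"rx": 0,"ry": 0,"rz": 0,"fingers": -0.15},{"tx": 0,"ty": 0,"tz": 0,"rx": 0,"ry": 0,"rz": 0,"fingers": -1},{"tx": 0,"ty": 0,"tz": 0,"rx": 0,"ry": 0,"rz": 0,"fingers": -1},{"tx": 0,"ty": 0,"tz": 0,"rx": 0,"ry": 0,"rz": 0,"fingers": -1},{"tx": 0,"ty": 0,"tz": 0,"rx": 0,"ry": 0,"rz": 0,"fingers": -1},{"tx": 0,"ty": 0,"tz": 0,"rx": 0,"ry": 0,"rz": 0,"fingers": -1},{"tx": 0,"ty": 0,"tz": 0,"rx": 0,"ry": 0,"rz": 0,"fingers": -1}], "force": 40}}

```text
t: 37.18
eef_pos: [644.5, 36.8, 53.8]
orientation: [2.202, 2.239, 0.005]
contact_force: [0.5, 1.9, 1.9]
opening: 19.5
grip_force: 40.0
```

Call:
{"fn": "send_rows", "kwargs": {"deltas": [{"tx": 0.06,"ty": 0,"tz": 0.03,"rx": 0,"ry": 0,"rz": 0,"fingers": -1},{"tx": 0.06,"ty": 0,"tz": 0,"rx": 0,"ry": 0,"rz": 0,"fingers": -1},{"tx": 0,"ty": 0,"tz": 0,"rx": 0,"ry": 0,"rz": 0,"fingers": -1}]}}

```text
t: 37.43
eef_pos: [645.0, 36.8, 53.9]
orientation: [-2.201, -2.239, -0.0]
contact_force: [-4.8, 2.2, 6.0]
opening: 19.7
grip_force: 40.0
```

Call:
{"fn": "send_rows", "kwargs": {"deltas": [{"tx": 0.05,"ty": 0,"tz": 0.04,"rx": 0,"ry": 0,"rz": 0,"fingers": -1},{"tx": 0.03,"ty": 0,"tz": 0.02,"rx": 0,"ry": 0,"rz": 0,"fingers": -1}]}}

```text
t: 37.6
eef_pos: [645.3, 36.8, 53.9]
orientation: [-2.2, -2.238, 0.003]
contact_force: [-6.9, 0.5, 1.5]
opening: 19.8
grip_force: 40.0
```

Call:
{"fn": "send_rows", "kwargs": {"deltas": [{"tx": 0,"ty": 0,"tz": 0,"rx": 0,"ry": 0,"rz": 0,"fingers": -1},{"tx": 0,"ty": 0,"tz": 0,"rx": 0,"ry": 0,"rz": 0,"fingers": -1},{"tx": 0,"ty": 0,"tz": 0,"rx": 0,"ry": 0,"rz": 0,"fingers": -1}]}}

```text
t: 37.85
eef_pos: [645.3, 36.8, 53.9]
orientation: [-2.2, -2.238, 0.003]
contact_force: [-6.7, 0.7, 2.5]
opening: 19.8
grip_force: 40.0
```

Call:
{"fn": "send_rows", "kwargs": {"deltas": [{"tx": 0.05,"ty": 0,"tz": 0.02,"rx": 0,"ry": 0,"rz": 0,"fingers": -1},{"tx": 0,"ty": 0,"tz": 0,"rx": 0,"ry": 0,"rz": 0,"fingers": -1},{"tx": 0,"ty": 0,"tz": 0,"rx": 0,"ry": 0,"rz": 0,"fingers": -1},{"tx": 0,"ty": 0,"tz": 0,"rx": 0,"ry": 0,"rz": 0,"fingers": -1},{"tx": 0,"ty": 0,"tz": 0,"rx": 0,"ry": 0,"rz": 0,"fingers": -1},{"tx": 0,"ty": 0,"tz": 0,"rx": 0,"ry": 0,"rz": 0,"fingers": -1},{"tx": 0,"ty": 0,"tz": 0,"rx": 0,"ry": 0,"rz": 0,"fingers": -1}]}}

```text
t: 38.43
eef_pos: [645.4, 36.8, 54.0]
orientation: [-2.199, -2.237, 0.005]
contact_force: [-7.2, 0.9, 2.5]
opening: 19.7
grip_force: 40.0
```

Call:
{"fn": "send_rows", "kwargs": {"deltas": [{"tx": -0.06,"ty": 0,"tz": 0,"rx": 0,"ry": 0,"rz": 0,"fingers": -1},{"tx": 0,"ty": 0,"tz": -0.02,"rx": 0,"ry": 0,"rz": 0,"fingers": -1},{"tx": 0,"ty": 0,"tz": 0,"rx": 0,"ry": 0,"rz": 0,"fingers": -0.15},{"tx": 0,"ty": 0,"tz": 0,"rx": 0,"ry": 0,"rz": 0,"fingers": -0.15},{"tx": 0,"ty": 0,"tz": 0,"rx": 0,"ry": 0,"rz": 0,"fingers": -0.15},{"tx": 0,"ty": 0,"tz": 0,"rx": 0,"ry": 0,"rz": 0,"fingers": -0.15},{"tx": 0,"ty": 0,"tz": 0,"rx": 0,"ry": 0,"rz": 0,"fingers": -0.15},{"tx": 0,"ty": 0,"tz": 0.4,"rx": 0,"ry": 0,"rz": 0,"fingers": -0.15},{"tx": 0,"ty": 0,"tz": 0.8,"rx": 0,"ry": 0,"rz": 0,"fingers": -0.15},{"tx": 0,"ty": 0,"tz": 1,"rx": 0,"ry": 0,"rz": 0,"fingers": -0.15},{"tx": 0,"ty": -0.5,"tz": 1,"rx": 0,"ry": 0,"rz": 0,"fingers": -0.15},{"tx": 0,"ty": -0.8,"tz": 1,"rx": 0,"ry": 0,"rz": 0,"fingers": -0.15},{"tx": 0,"ty": -0.8,"tz": 0.8,"rx": 0,"ry": 0,"rz": 0,"fingers": -0.15},{"tx": 0,"ty": 0,"tz": 0,"rx": 0,"ry": 0,"rz": 0,"fingers": -0.15},{"tx": 0,"ty": 0,"tz": 0,"rx": 0,"ry": 0,"rz": 0,"fingers": -0.15}]}}

```text
t: 39.68
eef_pos: [648.4, -6.0, 155.9]
orientation: [2.203, 2.237, 0.006]
contact_force: [0.1, 0.2, -1.0]
opening: 39.5
grip_force: 0.0
```

```bash
python3 - <<'E'
from st import *
W=cam("wrist",s); w=imaging.snapshot("wrist"); g=cv2.cvtColor(w,cv2.COLOR_RGB2GRAY); np.save("w20.npy",w)
u=proj(W,tw(p5,[62,0,74]))[0].astype(int); x,y=u; print(u)
for yy in range(y-16,y+19,4): print(yy,*g[yy,x-20:x+24:2])
f=proj(W,tw(p5,[(0,19.5,24),(0,-14.5,24)])).astype(int); print("flap",f.tolist())
for yy in range(f[0,1]-4,f[1,1]+8,4): print(yy,*g[yy,f[0,0]-14:f[0,0]+16:2])
# reference: flap shut, die on apron (w17)
W7=(K,np.load("w17T.npy")); g7=cv2.cvtColor(np.load("w17.npy"),cv2.COLOR_RGB2GRAY); f=proj(W7,tw(p5,[(0,19.5,24),(0,-14.5,24)])).astype(int); print("ref",f.tolist())
for yy in range(f[0,1]-4,f[1,1]+8,4): print(yy,*g7[yy,f[0,0]-14:f[0,0]+16:2])
E
```

```text
t 39.6833 TCP in holder 65.53744458145482 -42.61566640402776 die x~ 62.53744458145482 z 112.34773462745957 F 0.1228412957109293 0.15362665746067788 -1.0096050785413513 open 39.476249780379604
[250 148]
132 239 238 238 239 238 239 237 237 237 237 237 238 238 237 237 238 239 239 239 239 240 240
136 117 116 116 121 128 117 110 112 110 113 112 111 111 112 112 117 187 223 175 220 231 216
140 110 110 111 133 137 137 144 142 142 146 148 146 148 145 146 146 184 237 224 235 241 230
144 120 120 121 132 136 138 145 143 144 144 145 144 144 149 150 148 167 217 197 218 228 213
148 130 128 129 130 131 139 143 143 146 146 146 145 143 143 145 146 155 173 154 209 223 204
152 155 156 158 155 140 136 143 143 143 143 144 144 144 145 143 143 168 221 226 226 226 226
156 179 179 180 218 205 144 142 143 143 145 144 145 141 142 145 146 170 220 225 225 224 225
160 238 238 238 238 225 168 149 149 151 154 148 146 148 154 155 160 179 219 223 224 223 225
164 238 238 238 238 238 223 158 145 194 236 237 231 223 221 220 221 220 221 220 221 222 222
flap [[185, 121], [187, 157]]
117 202 201 200 167 126 137 156 147 160 
[... 804 characters left out ...]
 241 229 187 174
125 128 119 121 120 120 164 234 239 238 214 226 239 239 239 239
129 128 118 122 122 121 126 174 212 185 143 221 238 239 239 240
133 188 135 122 122 120 119 126 137 111 113 208 237 238 238 238
137 191 137 120 121 119 122 122 139 141 162 198 226 226 226 220
141 227 147 116 120 121 121 141 215 226 178 178 193 205 207 197
145 228 218 124 100 113 123 154 208 225 180 177 184 204 204 194
149 195 213 131 97 102 121 154 187 229 188 179 188 199 203 202
153 179 197 120 95 96 97 103 153 217 145 123 153 170 177 190
157 144 159 109 94 94 96 98 121 142 102 129 226 239 240 240
161 138 156 108 95 96 97 98 108 117 98 113 218 239 239 239
165 129 126 101 92 93 92 90 96 98 96 114 203 236 236 230
```

The flap's bright edge shows in the same place as in the earlier shut picture, and the die is upright and home, so I'm handing in.

```bash
python3 -c "
from cell import r
print(r.finish_job())"
```

```text
the job is handed in; nothing more can be done
None
```

I handed the job in at about 40 s: the last images show the round die upright at the stop with the flap shut, after two presses of about 7 to 10 N at the wrist. The verdict isn't reported, the first grasp tipped the die and it had to be stood up again, and I did not recheck the square die and bottle at the end.

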